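# Swap the spent jar at the back of a reagent tray

## Robot

A 6-joint arm with a two-finger parallel gripper is mounted at the origin on the work surface. World frame = base frame: x ahead of the robot, y to its left, z up, the work surface at z = 0. Lengths are in m, angles in degrees, forces in N, time in s.
With the tool pointing down it reaches from about 0.35 to 0.975 m from the base axis. Payload 17.4 kg.
Tool frame: the origin (TCP) lies at the very end of the fingers, on their centre line; the grasp point (between the pads) lies bot.grip_depth behind it (bot.grip_depth is the distance from the TCP to the grasp point, in m); z points along the fingers, y is the direction in which the jaws open and shut (so a half turn about z gives the same grasp; the last joint's range is limited). The gripper opens to 85 mm and grips with 20 to 120 N. Pads are 22 mm wide; open, the fingers measure 114 mm over their backs; the gripper's body (76 mm by 85 mm) begins 54 mm behind the grasp point. The pads swing forward as they close: fully open they stand 13 mm farther back than shut.
Start: joints at [-73.041, 6.646, 82.598, -0, 90.757, -2.166], TCP at [0.221, -0.638, 0.231] pointing down, gripper open.
Joint ranges: [-162.19, 162.19], [-47.58, 125.68], [4.15, 143.07], [-65.23, 245.23], [0.69, 171.88], [-170.13, 170.13]. Speed limits (degrees/s): [108.29, 108.29, 127.2, 180, 180, 180].

## Interface

Orientations are given as [roll, pitch, yaw] about the fixed x, y, z axes, in that order (R = Rz(yaw) Ry(pitch) Rx(roll)).
In Python, from plant import bot, optics, job gives the robot as it stands.
- The arm moves only by the shell command python3 -m crank 'ROWS' [FORCE]. ROWS is a JSON object of lists of equal length, an entry for each row: "travel": the shift along the tool's x, y, z in cm, a list of three; "angular": the turn, a rotation vector about the tool's x, y, z in rad, a list of three; "grip": the closure in counts, from 0 (fully open) to 255 (shut). A call has 1 to 12 rows; each row is the pose to reach, as a shift and turn from the pose commanded when the call began, along the tool's axes at that moment; what a row does not reach only later rows make up. A row lasts 1/10 s, in which the tool goes at most 50 mm and 8.59 degrees, less where a joint would pass 70% of its speed; a pose out of reach is approached as far as the arm can. A call with a gripper value outside its range is refused whole. The fingers move at their own pace and stop on an object; FORCE is the grip in N (left out, the last holds). Time passes only in rows, so rows that repeat a pose let the fingers close. It gives the time, the measured TCP pose, the force and the opening at its end, in the units of the state.
- bot.state(): the state, without advancing time (a new reading comes with each control period).
- optics.capture(name): name is "side" or "top"; returns a dict with "image" (420x560x3 uint8, red, green, blue), "z_map" (420x560 float32, m along the optical axis (not along the pixel's ray), 0 where there is no reading), "mtx" (3x3 intrinsics, pixels), "position" and "rotation" of the camera in the world. Camera axes: x right, y down, z forward; pixel columns grow to the right and rows downward; lengths in m; the calibration is good to about 2 mm. A picture is of the moment at which its call begins.
- job.hand_in(): hands the job in, once; it reports no verdict.
The state is a dict: "t": time; "joint_pos": joint angles; "joint_vel": joint speeds; "joint_efforts": joint torques, N m; "eef_pos": TCP position; "eef_rot": TCP orientation; "force": force on the tool from outside, world axes, zero at the start; "torque": the same for the moment, N m; "opening": finger opening in m.
Only numpy, scipy, OpenCV 4.12 (cv2) and the standard library are available. Lean on these libraries where they do the work, as an engineer would, in place of code of your own. Each camera call takes 0.05 s, during which the arm holds its last target.

## Task

Swap the spent round jar, which stands behind the two tall bottles in the blue reagent tray, for the fresh square jar on the bench: first stand both bottles in the steel side tray, then stand the round jar in the middle of the balance pan, put the square jar exactly where the round one stood, sides parallel to the tray's, and last put each bottle back on the very spot where it stood. Keep everything upright and leave the two little vials in the blue tray where they are.

Things in the scene. Friction and masses are not known exactly. Their poses are not given: they have to be found in the camera images.
- round_bottle_mid (a point): Tall round white bottle, grey cap: 46 mm diameter, 118 mm tall (straight body up to 92 mm, 34 mm cap above 100 mm), about 0.16 kg; in the blue tray, front left or front right. Point: centre, 59 mm above its underside; z up. Hold it about 75 mm above its underside, fingers closing along the tray's x (only some 23 mm separate the bottles).
- square_bottle_mid (a point): Tall square white bottle, grey cap: 44 x 44 mm, 118 mm tall (straight body up to 92 mm, 34 mm cap above 100 mm), about 0.16 kg; in the blue tray beside the round one, sides within 0.1 rad of parallel to the tray's. Point: centre, 59 mm above its underside; x, y square to its sides, z up. Hold it like the round one.
- round_jar_mid (a point): Spent jar: squat, round, amber with flat white lid, 54 mm diameter, 42 mm tall, 0.12 kg; in the blue tray behind the bottles, which leave a gripper no room above it. Point: centre, 21 mm above its underside; z up. With the bottles away, grasp it by its tray-left and tray-right sides.
- square_jar_mid (a point): Fresh jar: squat, square, amber with flat white lid, 42 x 42 mm, 42 mm tall, 0.15 kg; alone on the bench between robot and blue tray, turned at some angle. Point: centre, 21 mm above its underside; x, y square to its sides, z up.
- back_place (a point): Place for the fresh jar (where the spent one stands) in the fixed blue tray. Point: on the tray floor, 5 mm above the bench; x to the tray's back (away from the robot), y to its left, z up. Tray 180 (x) x 210 mm, rim 18 mm above the bench, its centre 30 mm in front of this point. Bottles stand about 52 mm in front of it and 34 mm to either side, vials 20 mm behind and 80 mm to either side.
- side_tray_floor (a point): Empty steel side tray, fixed, to the robot's left or right: 210 (x) x 125 mm, rim 14 mm above the bench, walls 4 mm. Point: centre of its inner floor, 4 mm above the bench; x along its long side, z up. Both bottles fit, for example 50 mm either side of the middle along x.
- pan (a point): Round steel pan, 110 mm diameter, of a small white balance (220 x 160 mm), fixed, on the side opposite the steel tray. Point: centre of the pan's upper face, 58 mm above the bench; x away from the display, z up. The pan does not give.
- vial_left_mid (a point): Little amber vial with black cap, 22 mm diameter, 36 mm tall, at the back left of the blue tray; to be left alone. Point: centre, 18 mm above its underside.
- vial_right_mid (a point): The same kind of vial at the back right of the blue tray; to be left alone. Point: centre, 18 mm above its underside.
Things that resemble listed ones, but are neither listed nor needed, are in the scene too. Leave any turquoise look-alike of the part that bears round_jar_mid alone.

How it is judged:
By the outcome, as a careful person would: the job done as asked, in the order asked, and still so for the second after the job is handed in, with the robot touching nothing.
It also fails if it takes over 146 s, if anything falls off the work surface, if the arm or the gripper's body presses on something with over 40 N, if the wrist force passes 120 N, or if a joint passes its speed limit or range.

## Working session

There is one attempt and no reset: what is moved stays moved. The work goes in short steps, Python scripts to look and compute and a shell command to move; the robot and the scene stay as the last step left them, time stands still between calls to the robot, and variables do not carry over. Pictures are saved under pics/ and viewed, and the job is handed in when it is done.

```bash
ls -la; mkdir -p pics
python3 - <<'E'
from plant import bot, optics, job
import cv2,numpy as np
print(bot.state(), bot.grip_depth)
for n in("top","side"):
    c=optics.capture(n); cv2.imwrite(f"pics/{n}0.png",c["image"][:,:,::-1]); np.savez(f"{n}0.npz",**c)
    print(n,c["mtx"],c["position"],c["rotation"])
E
```

```text
total 12
drwxr-xr-x  3 agent agent 4096 Dec  7 16:01 .
drwxr-xr-x 23 root  root  4096 Dec  7 16:01 ..
drwxr-xr-x  2 agent agent 4096 Dec  7 16:01 pics
{'t': 0.0, 'joint_pos': array([-7.30423203e+01,  6.67649427e+00,  8.26368672e+01, -9.41055839e-05,
        9.07580653e+01, -2.16648185e+00]), 'joint_vel': array([ 0.01634369, -0.02401323,  0.10971179,  0.17013645,  0.04238439,
       -0.00449807]), 'joint_efforts': array([ 2.36959306e-03, -7.31982565e+01, -6.32489204e+01,  2.08004707e-05,
        6.39591686e-03, -1.03728473e-04]), 'eef_pos': array([ 0.22106538, -0.63755974,  0.23052214]), 'eef_rot': array([-1.79928621e+02, -2.60612970e-03,  1.91241587e+01]), 'force': array([-0.3617636 ,  0.50571213,  0.42788223]), 'torque': array([-0.01728785, -0.02339641,  0.02913188]), 'opening': 0.08518373156136638} 0.0187
top [[401.58313514   0.         284.73502097]
 [  0.         401.58313514 213.5898524 ]
 [  0.           0.           1.        ]] [0.41234337 0.00171138 0.99766611] [-170.62376995    0.96769261  -91.24101568]
side [[398.9675473    0.         276.55821999]
 [  0.         398.9675473  208.77010607]
 [  0.           0.           1.        ]] [0.30506804 0.55404077 0.52735188] [-126.65106414    1.11060941 -155.47104558]
```

View pics/top0.png

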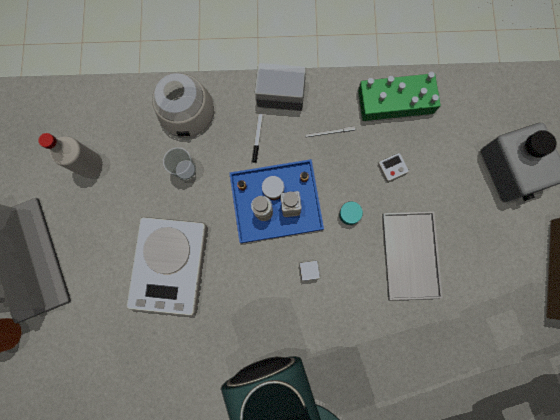

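View pics/side0.png

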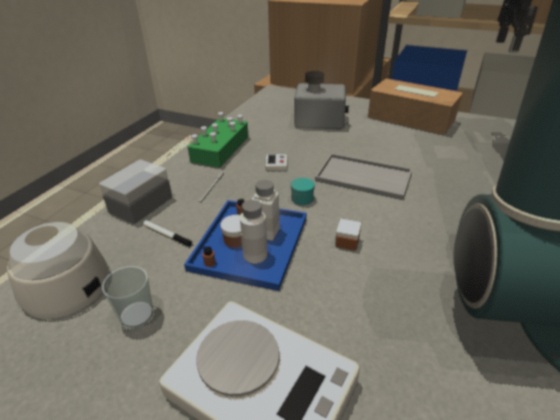

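The top view shows the blue tray at about (277,201). In it are the round bottle (261,207, tray left), the square bottle (291,203), the white jar lid (273,187) and the vials (241,185) and (304,176). The square jar is at (309,270), the steel tray at (411,255) to the robot's right, and the pan at (167,250) to its left. The turquoise look-alike is at (350,213).

```bash
cat > h.py <<'E'
import numpy as np,cv2
from scipy.spatial.transform import Rotation as R
def load(f): return dict(np.load(f))
def cast(c,px,z):
    px=np.atleast_2d(np.asarray(px,float)); K=c["mtx"]; 
    d=np.c_[(px[:,0]-K[0,2])/K[0,0],(px[:,1]-K[1,2])/K[1,1],np.ones(len(px))]
    M=R.from_euler("xyz",c["rotation"],degrees=True).as_matrix() if c["rotation"].shape==(3,) else c["rotation"]
    d=d@M.T; p=c["position"]; s=(z-p[2])/d[:,2]
    return p+s[:,None]*d
def proj(c,P):
    P=np.atleast_2d(np.asarray(P,float));M=R.from_euler("xyz",c["rotation"],degrees=True).as_matrix()
    q=(P-c["position"])@M; K=c["mtx"]
    return np.c_[q[:,0]/q[:,2]*K[0,0]+K[0,2],q[:,1]/q[:,2]*K[1,1]+K[1,2]]
def crop(c,x0,y0,x1,y1,s,f,inter=cv2.INTER_CUBIC):
    cv2.imwrite(f,cv2.resize(c["image"][y0:y1,x0:x1,::-1],None,fx=s,fy=s,interpolation=inter))
def cloud(c):
    z=c["z_map"]; v,u=np.mgrid[:z.shape[0],:z.shape[1]]; K=c["mtx"]
    q=np.dstack([(u-K[0,2])/K[0,0]*z,(v-K[1,2])/K[1,1]*z,z])
    M=R.from_euler("xyz",c["rotation"],degrees=True).as_matrix()
    return q@M.T+c["position"]
E
python3 - <<'E'
from h import *
c=load("top0.npz"); crop(c,220,150,350,290,4,"pics/cropt.png"); 
s=load("side0.npz"); crop(s,180,170,370,290,4,"pics/crops.png")
for n,k in(("top",c),("side",s)):
    P=cloud(k); ok=k["z_map"]>0; print(n,ok.mean())
    m=ok&(abs(P[...,2])<.02)&(abs(P[...,1])<.5)&(P[...,0]<.9)&(P[...,0]>.3); print(m.sum(),np.median(P[...,2][m]),P[...,2][m].std())
E
```

```text
top 0.9960416666666667
78983 0.000613401103329192 0.0034647488392380737
side 0.9961309523809524
70962 0.00045221947988388633 0.00371886569563411
```

View pics/cropt.png

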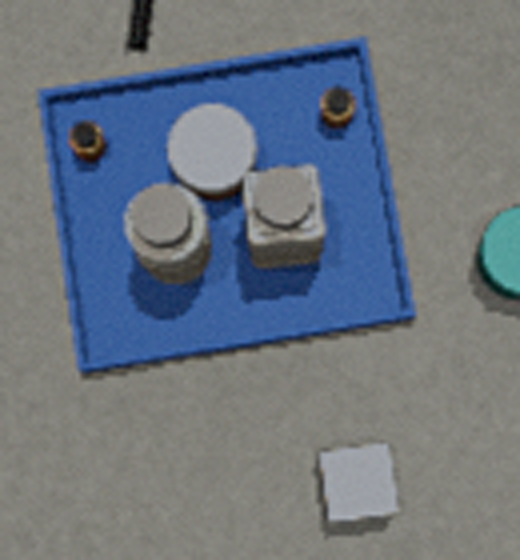

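View pics/crops.png

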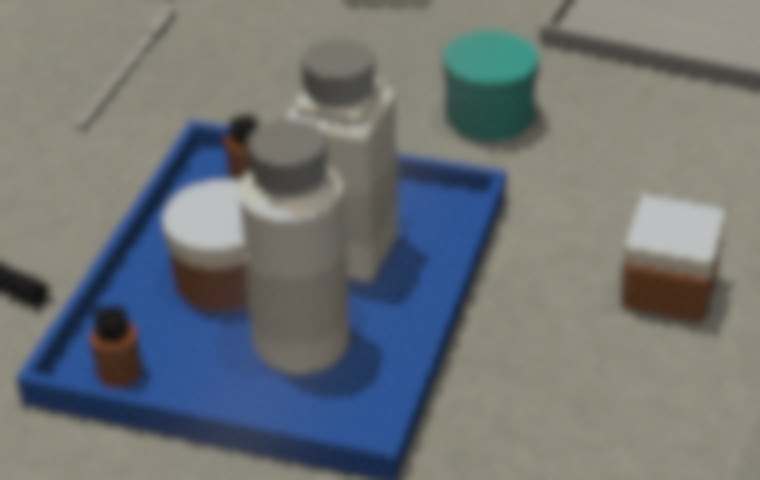

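```bash
cat > meas.py <<'E'
from h import *
def hsv(c): return cv2.cvtColor(c["image"],cv2.COLOR_RGB2HSV)
def big(m,n=1):
    cs,_=cv2.findContours(m.astype(np.uint8),cv2.RETR_EXTERNAL,cv2.CHAIN_APPROX_NONE)
    return sorted(cs,key=cv2.contourArea)[::-1][:n]
def rect(W): 
    r=cv2.minAreaRect((W[:,:2]*1000).astype(np.float32)); return r
E
python3 - <<'E'
from meas import *
c=load("top0.npz");s=load("side0.npz")
for n,k in(("top",c),("side",s)):
    H=hsv(k); bl=(H[...,0]>100)&(H[...,0]<125)&(H[...,1]>130)
    if n=="side": bl[:170]=0
    ct=big(bl)[0][:,0,:]; print(n,"blue",rect(cast(k,ct,.018)))
H=hsv(c)
for nm,px in dict(sqcap=(291,199),rcap=(260,204),lid=(272,187),sqlid=(309,270),rbody=(262,213),bench=(330,250),pan=(166,250),st=(411,255),strim=(386,256),vl=(241,184),sqb=(284,207)).items(): print(nm,c["image"][px[1],px[0]],H[px[1],px[0]],cloud(c)[px[1],px[0]].round(3))
E
```

```text
top blue ((608.2239990234375, 36.3179931640625), (180.62814331054688, 207.63351440429688), 8.069038391113281)
side blue ((606.55126953125, 45.68560791015625), (180.12217712402344, 217.71470642089844), 8.043484687805176)
sqcap [138 136 130] [ 23  15 138] [ 0.59  -0.001  0.123]
rcap [135 132 128] [ 17  13 135] [0.58  0.068 0.123]
lid [155 161 166] [104  17 166] [0.636 0.044 0.048]
sqlid [153 158 165] [108  19 165] [ 0.434 -0.04   0.044]
rbody [139 134 124] [ 20  28 139] [0.564 0.065 0.1  ]
bench [135 134 128] [ 26  13 135] [ 0.483 -0.095  0.005]
pan [145 143 140] [ 18   9 145] [0.488 0.295 0.058]
st [154 148 147] [  4  12 154] [ 0.466 -0.292  0.006]
strim [95 95 93] [30  5 95] [ 0.465 -0.228  0.017]
vl [43 47 44] [68 22 47] [0.646 0.12  0.043]
sqb [156 159 156] [ 60   5 159] [0.576 0.015 0.103]
```

Run:
```python
from meas import *
c=load("top0.npz");s=load("side0.npz")
P=cloud(c);H=hsv(c);z=P[...,2]
def fit(m,zz,nm,win,k=c):
    w=np.zeros(m.shape,bool); x0,y0,x1,y1=win; w[y0:y1,x0:x1]=1
    ct=big(m&w)[0]; mm=np.zeros(m.shape,np.uint8); cv2.drawContours(mm,[ct],-1,1,-1)
    v,u=np.nonzero(mm); W=cast(k,np.c_[u,v],zz)[:,:2]*1000
    Wc=cast(k,ct[:,0],zz)[:,:2].astype(np.float32)*1000
    hull=cv2.convexHull(Wc)
    print(nm,"px",np.c_[u,v].mean(0).round(1),"cent",W.mean(0).round(1),"eqd",(2*np.sqrt(cv2.contourArea(hull)/np.pi)),"ell",cv2.fitEllipse(Wc),"rect",cv2.minAreaRect(Wc))
V=H[...,2]; S=H[...,1]
fit((z>.115),.123,"rcap",(245,185,275,225))
fit((z>.115),.123,"sqcap",(278,185,305,225))
fit((z>.09),.097,"sqbody",(278,180,305,225))
fit((V>140)&(S<40)&(z<.07)&(z>.035),.047,"lid",(255,170,284,202))
fit((V>143)&(S<40)&(z>.025),.042,"sqlid",(295,255,325,285))
fit((z>.05)&(z<.075),.058,"pan",(140,222,195,276))
fit((abs(z-.058)<.01)&(S<25)&(np.abs(c['image'].astype(int).max(2)-146)<12),.058,"pan2",(140,222,195,276))
fit((V<120),.014,"st",(375,205,447,305))
fit((z<1)&(V<85)&(z>.02),.041,"vl",(232,177,250,192))
fit((z<1)&(V<85)&(z>.02),.041,"vr",(297,168,312,184))
crop(c,120,210,210,320,6,"pics/bal.png");crop(c,370,200,450,305,6,"pics/st.png")
```

```text
rcap px [259.9 203.2] cent [581.9  68. ] eqd 32.431175375690515 ell ((581.9364013671875, 68.02388000488281), (31.954248428344727, 32.616939544677734), 106.38053894042969) rect ((582.27685546875, 67.76080322265625), (31.15253257751465, 31.754722595214844), 89.17157745361328)
sqcap px [290.2 198.6] cent [590.5   0.6] eqd 32.50807271638449 ell ((590.5425415039062, 0.6514241695404053), (31.529294967651367, 32.63557052612305), 88.27950286865234) rect ((590.560791015625, 0.4803009033203125), (31.98040199279785, 32.27341842651367), 61.64939498901367)
sqbody px [290.3 200.9] cent [5.904e+02 3.000e-01] eqd 48.78840427215209 ell ((590.4817504882812, 0.3996008336544037), (47.951416015625, 49.227012634277344), 96.09324645996094) rect ((590.7598266601562, 0.4724273681640625), (46.02775192260742, 43.613216400146484), 5.0761332511901855)
lid px [272.4 186.2] cent [637.9  42.9] eqd 50.682704451130206 ell ((637.9158325195312, 42.95631408691406), (49.90538024902344, 50.28498077392578), 91.40090942382812) rect ((638.379150390625, 42.62213897705078), (51.0757942199707, 49.79668045043945), 88.55535888671
[... 950 characters left out ...]
1.79978942871094, 124.49364471435547), 0.0) rect ((467.21783447265625, -292.5624084472656), (202.55352783203125, 116.5970687866211), 0.8285310864448547)
vl px [241.1 184.2] cent [646.1 119.7] eqd 18.045868106146358 ell ((645.4613037109375, 119.4658432006836), (15.755852699279785, 20.2347412109375), 115.07669830322266) rect ((646.0008544921875, 118.8762435913086), (21.43161392211914, 15.996760368347168), 13.488953590393066)
vr px [304.2 175. ] cent [665.4 -35.3] eqd 13.891619459357077 ell ((665.5125122070312, -35.44573974609375), (12.562779426574707, 16.075502395629883), 81.72181701660156) rect ((665.3358154296875, -36.08390426635742), (12.254837989807129, 15.162192344665527), 88.35791015625)
```

View pics/bal.png

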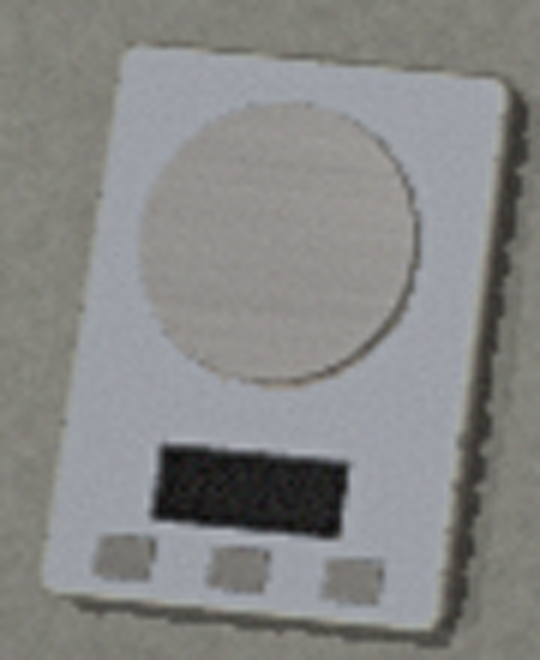

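View pics/st.png

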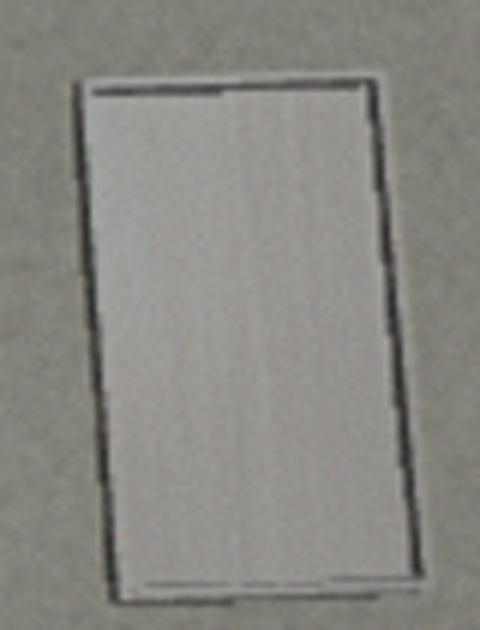

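```bash
cat >> h.py <<'E'
def goal(st,xyz,yaw):
    """tool-frame shift (cm) and turn (rad) from state to tool-down pose with yaw deg"""
    M=R.from_euler("xyz",st["eef_rot"],degrees=True); T=R.from_euler("xyz",[180,0,yaw],degrees=True)
    d=M.inv().apply(np.asarray(xyz)-st["eef_pos"])*100
    return d.round(2),(M.inv()*T).as_rotvec().round(4)
E
python3 - <<'E'
from meas import *
c=load("top0.npz")
f=lambda pts,k,x0,y0:(np.array(pts)+.5)/k-.5+[x0,y0]
for nm,pts,k,x0,y0,z in (("steel",[(78,82),(373,78),(422,578),(115,602)],6,370,200,.014),("blue",[(40,90),(366,40),(413,318),(82,370)],4,220,150,.018)):
    W=cast(c,f(pts,k,x0,y0),z)[:,:2]*1000
    print(nm,W.round(1).tolist(),W.mean(0).round(1),[np.degrees(np.arctan2(*(W[i]-W[j])[::-1])).round(2) for i,j in((0,3),(1,2),(0,1),(3,2))],[np.linalg.norm(W[i]-W[j]).round(1) for i,j in((0,3),(1,2),(0,1),(3,2))])
print(cast(c,f([(212,148)],4,220,150),.047), cast(c,f([(278,243)],6,120,210),.058),cast(c,f([(282.5,197)],4,220,150),.123),cast(c,f([(162,214)],4,220,150),.123))
from plant import bot
print(goal(bot.state(),[.582,.068,.2],98))
E
```

```text
steel [[570.0, -227.2], [568.8, -348.1], [367.0, -351.2], [360.2, -229.0]] [ 466.5 -288.9] [np.float64(0.5), np.float64(0.87), np.float64(89.39), np.float64(93.18)] [np.float64(209.9), np.float64(201.8), np.float64(121.0), np.float64(122.4)]
blue [[683.8, 151.4], [711.0, -54.9], [533.5, -78.0], [506.3, 125.5]] [608.7  36. ] [np.float64(8.3), np.float64(7.41), np.float64(97.5), np.float64(97.62)] [np.float64(179.4), np.float64(178.9), np.float64(208.1), np.float64(205.3)]
[[0.63671013 0.04232498 0.047     ]] [[0.48780773 0.29511221 0.058     ]] [[5.89890864e-01 3.90507515e-04 1.23000000e-01]] [[0.58195115 0.0674629  0.123     ]]
(array([ 57.22, -54.83,   3.12]), array([-8.0000e-04, -7.0000e-04, -1.3766e+00]))
```

```bash
python3 -m crank '{"travel":[[2,-2,0],[5,-5,0],[9,-8.5,0],[13,-12.5,0],[17,-16.5,0],[21,-20,0],[24.5,-23.5,0],[28,-27,0],[31,-30,0],[33.5,-32.5,0],[35.5,-34,0],[36,-34.5,0]],"angular":[[0,0,-0.05],[0,0,-0.12],[0,0,-0.22],[0,0,-0.32],[0,0,-0.42],[0,0,-0.52],[0,0,-0.62],[0,0,-0.72],[0,0,-0.82],[0,0,-0.9],[0,0,-0.95],[0,0,-0.97]],"grip":[0,0,0,0,0,0,0,0,0,0,0,0]}' 40
python3 - <<'E'
from h import *
from plant import bot
print(goal(bot.state(),[.582,.068,.19],98))
E
```

```text
t: 1.3
eef_pos: [0.4491, -0.1917, 0.2312]
eef_rot: [-180.0, -0.0, 75.0]
force: [-0.5, 0.0, -1.1]
opening: 0.0855
(array([28.53,  6.1 ,  4.12]), array([-0.00e+00, -4.00e-04, -4.02e-01]))
```

```bash
python3 -m crank '{"travel":[[2,0.4,0.2],[5,1,0.6],[9,1.9,1.2],[13,2.8,1.8],[17,3.6,2.4],[20.5,4.4,3],[23.5,5,3.4],[26,5.6,3.8],[27.8,6,4],[28.5,6.1,4.1],[28.5,6.1,4.1]],"angular":[[0,0,-0.03],[0,0,-0.08],[0,0,-0.13],[0,0,-0.18],[0,0,-0.23],[0,0,-0.28],[0,0,-0.33],[0,0,-0.37],[0,0,-0.39],[0,0,-0.4],[0,0,-0.402]],"grip":[0,0,0,0,0,0,0,0,0,0,0]}'
python3 - <<'E'
from meas import *
from plant import bot,optics
print(goal(bot.state(),[.582,.068,.062],98))
for n in("top","side"):
    c=optics.capture(n); np.savez(f"{n}1.npz",**c); crop(c,*((200,120,350,260) if n=="top" else (170,60,370,290)),4 if n=="top" else 2.5,f"pics/{n}1.png")
E
```

```text
t: 2.4
eef_pos: [0.5823, 0.0648, 0.19]
eef_rot: [-180.0, 0.0, 97.7]
force: [0.1, 0.1, -0.1]
opening: 0.0851
(array([ 0.32,  0.02, 12.8 ]), array([-0.0007,  0.0001, -0.0047]))
```

View pics/top1.png

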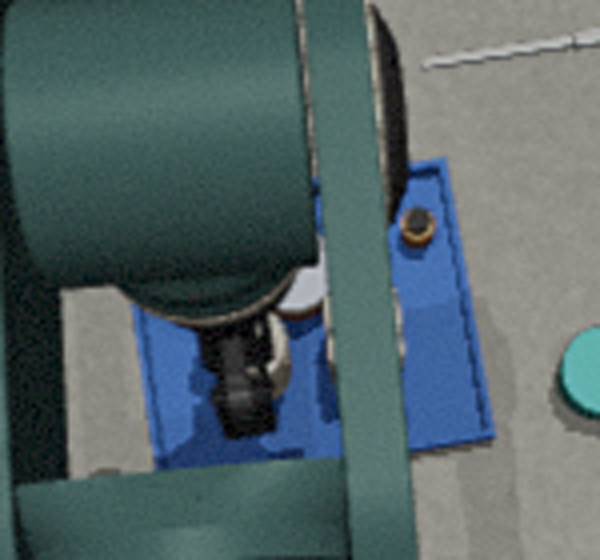

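View pics/side1.png

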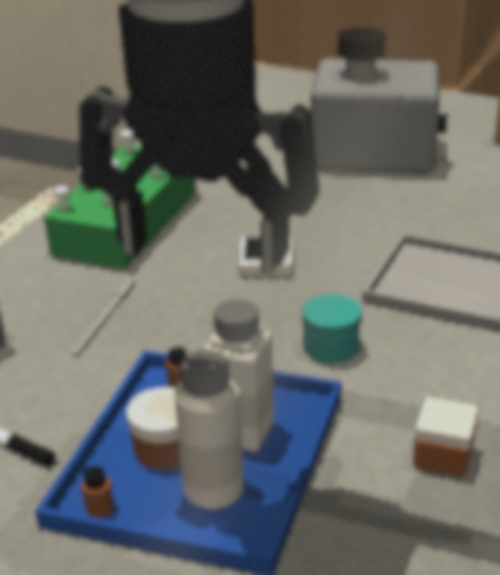

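Run:
```python
from meas import *
s=load("side0.npz"); t=load("top0.npz")
print(proj(s,[[.582,.068,.123],[.5905,.0006,.123],[.4342,-.0403,.042],[.637,.0424,.047],[.582,.068,.005]]).round(1))
crop(s,220,170,300,270,6,"pics/s6.png")
def rep(pts): return (np.array(pts)+.5)/6-.5+[220,170]
```

```text
[[252.1 204.5]
 [264.7 183.7]
 [348.9 225.7]
 [235.1 222.5]
 [255.5 254.6]]
```

View pics/s6.png

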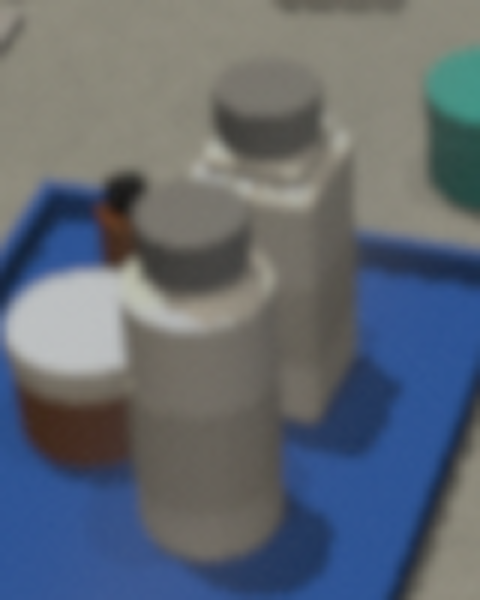

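```bash
python3 -m crank '{"travel":[[0.25,0,1.5],[0.25,0,3.5],[0.25,0,5.5],[0.25,0,7.5],[0.25,0,9.5],[0.25,0,11.2],[0.25,0,12.3],[0.25,0,12.8],[0.25,0,12.8],[0.25,0,12.8]],"angular":[[0,0,0],[0,0,0],[0,0,0],[0,0,0],[0,0,0],[0,0,0],[0,0,0],[0,0,0],[0,0,0],[0,0,0]],"grip":[0,0,0,0,0,0,0,0,0,0]}' 40
python3 - <<'E'
from meas import *
from plant import bot,optics
c=optics.capture("side"); np.savez("side2.npz",**c); crop(c,190,110,340,290,4,"pics/side2.png")
E
```

```text
t: 3.5
eef_pos: [0.5823, 0.0674, 0.0631]
eef_rot: [179.9, 0.0, 97.7]
force: [0.1, 0.5, 1.1]
opening: 0.0854
```

View pics/side2.png

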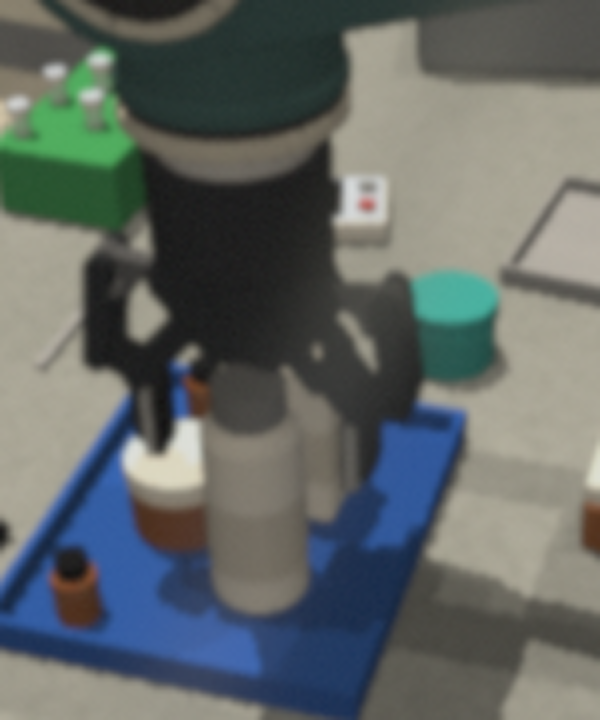

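```bash
python3 -m crank '{"travel":[[0,0,0],[0,0,0],[0,0,0],[0,0,0],[0,0,0],[0,0,0],[0,0,0],[0,0,0]],"angular":[[0,0,0],[0,0,0],[0,0,0],[0,0,0],[0,0,0],[0,0,0],[0,0,0],[0,0,0]],"grip":[60,80,100,110,120,130,140,150]}' 40
python3 - <<'E'
from meas import *
from plant import bot,optics
c=optics.capture("side"); np.savez("side3.npz",**c)
a=load("side2.npz")["image"];b=c["image"]
crop(c,190,110,340,290,4,"pics/side3.png")
# bottle shift via phase correlation on lower body patch
w=lambda i:cv2.cvtColor(i,cv2.COLOR_RGB2GRAY).astype(np.float32)[225:268,235:275]
print(cv2.phaseCorrelate(w(a),w(b),cv2.createHanningWindow((40,43),cv2.CV_32F)))
print(bot.state()["opening"])
E
```

```text
t: 4.35
eef_pos: [0.5823, 0.0675, 0.0627]
eef_rot: [179.9, 0.0, 97.7]
force: [2.7, -0.4, 3.8]
opening: 0.0454
((0.05384687169589597, 0.39613593617528053), 0.8779839224285549)
0.04567457069123359
```

View pics/side3.png

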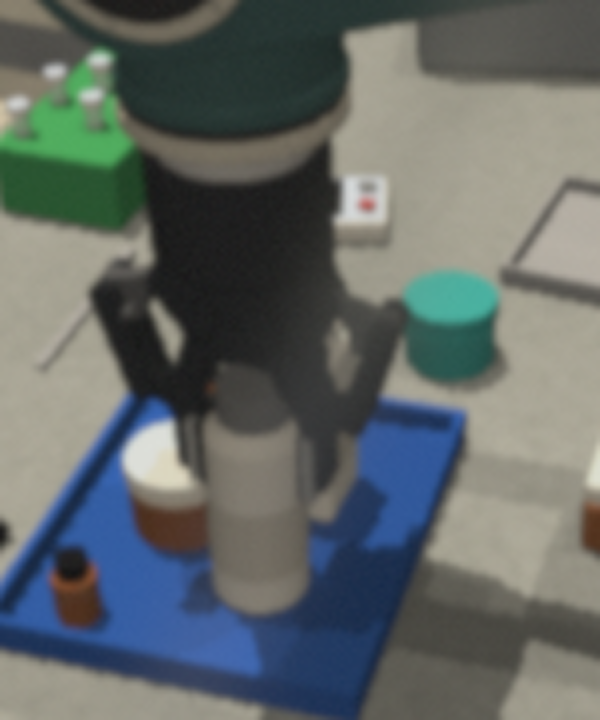

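```bash
python3 -m crank '{"travel":[[0,0,-1],[0,0,-3],[0,0,-5.5],[0,0,-8],[0,0,-10.5],[0,0,-13],[0,0,-14.5],[-1,-0.3,-15],[-3,-1,-15],[-6,-2,-15],[-9.5,-3.1,-15],[-13,-4.3,-15]],"angular":[[0,0,0],[0,0,0],[0,0,0],[0,0,0],[0,0,0],[0,0,0],[0,0,0],[0,0,0],[0,0,0],[0,0,0],[0,0,0],[0,0,0]],"grip":[150,150,150,150,150,150,150,150,150,150,150,150]}'
python3 -m crank '{"travel":[[-3.5,-1.2,0],[-7,-2.4,0],[-10.5,-3.5,0],[-14,-4.6,0],[-17,-5.6,0],[-19.5,-6.4,0],[-21,-6.9,0],[-21.5,-7,0],[-21.5,-7,0]],"angular":[[0,0,0],[0,0,0],[0,0,0],[0,0,0],[0,0,0],[0,0,0],[0,0,0],[0,0,0],[0,0,0]],"grip":[150,150,150,150,150,150,150,150,150]}'
python3 - <<'E'
from meas import *
from plant import bot,optics
print(goal(bot.state(),[.516,-.290,.062],97.7))
for n in("top","side"):
    c=optics.capture(n); np.savez(f"{n}4.npz",**c); crop(c,*((200,120,460,320) if n=="top" else (170,0,430,290)),3 if n=="top" else 2,f"pics/{n}4.png")
E
```

```text
t: 5.6
eef_pos: [0.5558, -0.0688, 0.2109]
eef_rot: [-179.9, -0.0, 97.8]
force: [0.7, -0.3, -1.9]
opening: 0.0452
t: 6.5
eef_pos: [0.5162, -0.2897, 0.2117]
eef_rot: [-180.0, -0.0, 97.7]
force: [-0.1, 0.4, -1.4]
opening: 0.0451
(array([-4.000e-02, -1.000e-02,  1.497e+01]), array([-0.0007, -0.0007,  0.    ]))
```

View pics/top4.png

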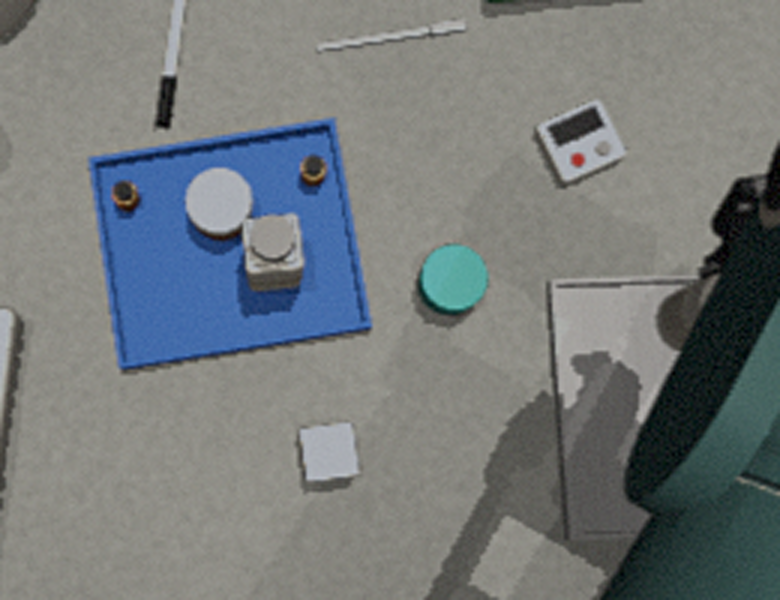

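View pics/side4.png

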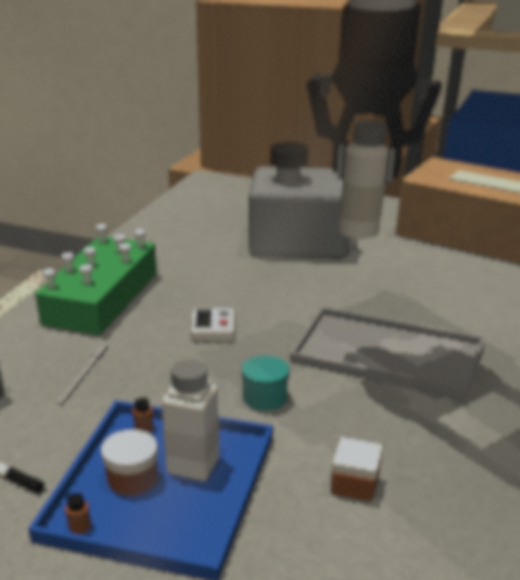

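```bash
python3 -m crank '{"travel":[[0,0,2],[0,0,4.5],[0,0,7],[0,0,9.5],[0,0,12],[0,0,13.5],[0,0,14.3],[0,0,14.7],[0,0,14.9],[0,0,14.95],[0,0,14.95]],"angular":[[0,0,0],[0,0,0],[0,0,0],[0,0,0],[0,0,0],[0,0,0],[0,0,0],[0,0,0],[0,0,0],[0,0,0],[0,0,0]],"grip":[150,150,150,150,150,150,150,150,150,150,150]}'
```

```text
t: 7.7
eef_pos: [0.5167, -0.2898, 0.0636]
eef_rot: [180.0, 0.0, 97.7]
force: [0.1, -0.9, -1.8]
opening: 0.0453
```

```bash
python3 -m crank '{"travel":[[0,0,0.05],[0,0,0.1],[0,0,0.15],[0,0,0.15]],"angular":[[0,0,0],[0,0,0],[0,0,0],[0,0,0]],"grip":[150,150,150,150]}'
```

```text
t: 8.1
eef_pos: [0.5165, -0.2898, 0.0617]
eef_rot: [180.0, 0.0, 97.7]
force: [-0.4, -0.2, 3.2]
opening: 0.0452
```

Contact with the tray floor. Release and rise.

```bash
python3 -m crank '{"travel":[[0,0,0],[0,0,0],[0,0,0],[0,0,0],[0,0,0],[0,0,0],[0,0,-2],[0,0,-5],[0,0,-8],[0,0,-11],[0,0,-13],[0,0,-13]],"angular":[[0,0,0],[0,0,0],[0,0,0],[0,0,0],[0,0,0],[0,0,0],[0,0,0],[0,0,0],[0,0,0],[0,0,0],[0,0,0],[0,0,0]],"grip":[120,90,60,30,0,0,0,0,0,0,0,0]}'
python3 - <<'E'
from meas import *
from plant import bot,optics
# square bottle detail, yaw: from top4 (unobstructed) and top0
for f in("top0.npz","top4.npz"):
    c=load(f); P=cloud(c); z=P[...,2]; H=hsv(c)
    w=np.zeros(z.shape,bool); w[180:225,276:306]=1
    for th in(.085,.09,.1):
        ct=big((z>th)&w)[0]; print(f,th,rect(cast(c,ct[:,0],.097)))
    crop(c,272,180,310,222,14,"pics/sq_"+f[:4]+".png")
print(goal(bot.state(),[.5903,.0004,.19],95))
E
```

```text
t: 9.3
eef_pos: [0.5172, -0.2901, 0.1946]
eef_rot: [179.8, 0.2, 97.7]
force: [-0.3, 0.4, -0.2]
opening: 0.0853
top0.npz 0.085 ((590.3858642578125, 0.4668254852294922), (46.77582931518555, 43.61085891723633), 5.400894641876221)
top0.npz 0.09 ((590.7598266601562, 0.4724254608154297), (46.027748107910156, 43.61322021484375), 5.076118469238281)
top0.npz 0.1 ((592.5888671875, -1.2725067138671875), (36.52033233642578, 41.96208572387695), 88.79932403564453)
top4.npz 0.085 ((590.4784545898438, 0.4054298400878906), (46.602745056152344, 43.89143371582031), 6.298412322998047)
top4.npz 0.09 ((590.81201171875, 0.30815887451171875), (45.93395233154297, 44.43430709838867), 8.143397331237793)
top4.npz 0.1 ((593.1822509765625, 1.7793598175048828), (40.98081588745117, 36.31654357910156), 4.678771495819092)
(array([27.8 , 11.15,  0.42]), array([0.0036, 0.0028, 0.0478]))
```

View pics/sq_top4.png

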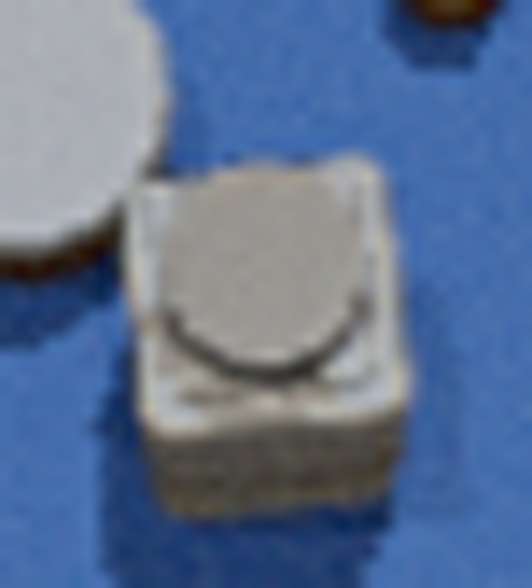

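```bash
cat > edge.py <<'E'
from meas import *
def lineang(c,z,axis,rng,a,b,fun):
    """subpixel crossing of blueness profile between a..b for each row/col in rng"""
    I=c["image"].astype(float); F=fun(I); pts=[]
    for r in rng:
        p=F[r,a:b] if axis=="row" else F[a:b,r]
        lo,hi=p.min(),p.max(); t=(lo+hi)/2; k=np.nonzero(np.diff(np.sign(p-t)))[0]
        if len(k)==0: continue
        k=k[0]; u=a+k+(t-p[k])/(p[k+1]-p[k]); pts.append((u,r) if axis=="row" else (r,u))
    W=(cast(c,pts,z)[:,:2]*1000).astype(np.float32)
    vx,vy,x0,y0=cv2.fitLine(W,cv2.DIST_HUBER,0,.01,.001).ravel()
    res=np.abs((W[:,0]-x0)*vy-(W[:,1]-y0)*vx).mean()
    return round(float((np.degrees(np.arctan2(vy,vx))+45)%90-45),2),round(float(res),2),(round(float(x0),1),round(float(y0),1)),len(pts)
blue=lambda I:I[...,2]-I[...,0]
E
python3 - <<'E'
from edge import *
for f in("top0.npz","top4.npz"):
    c=load(f)
    print(f,"L",lineang(c,.092,"row",range(196,209),279,288,blue),"R",lineang(c,.092,"row",range(194,207),295,306,blue))
    print("T",lineang(c,.092,"col",range(285,298),187,197,blue))
    # tray rim lines, outer, z=.018
    print(" tray L",lineang(c,.018,"row",range(185,235),226,242,blue),"R",lineang(c,.018,"row",range(168,225),312,332,blue))
    print(" tray T",lineang(c,.018,"col",range(240,308),155,180,blue),"B",lineang(c,.018,"col",range(246,318),226,250,blue))
E
```

```text
top0.npz L (2.81, 0.48, (588.5, 22.8), 13) R (5.73, 0.15, (590.9, -22.6), 13)
T (4.5, 0.34, (614.2, -0.9), 13)
 tray L (8.18, 0.2, (596.1, 140.8), 50) R (7.97, 0.17, (617.1, -68.2), 57)
 tray T (8.13, 0.19, (697.1, 59.1), 68) B (8.01, 0.12, (519.3, 23.9), 72)
top4.npz L (2.07, 0.44, (588.0, 22.7), 13) R (5.69, 0.18, (591.6, -22.6), 13)
T (4.36, 0.35, (614.0, 1.2), 13)
 tray L (8.0, 0.2, (577.4, 138.1), 50) R (8.01, 0.17, (603.2, -70.2), 57)
 tray T (8.16, 0.19, (698.9, 46.7), 68) B (8.03, 0.11, (519.3, 23.9), 72)
```

```bash
python3 -m crank '{"travel":[[1,0.4,0],[3,1.2,0.1],[6,2.4,0.1],[9.5,3.8,0.2],[13,5.2,0.3],[16.5,6.6,0.4],[20,8,0.4],[23,9.2,0.4],[25.5,10.2,0.4],[27.2,10.9,0.4],[27.8,11.2,0.4],[27.8,11.2,0.4]],"angular":[[0,0,0],[0,0,0.01],[0,0,0.02],[0,0,0.03],[0,0,0.04],[0,0,0.05],[0,0,0.05],[0,0,0.05],[0,0,0.05],[0,0,0.05],[0,0,0.05],[0,0,0.05]],"grip":[0,0,0,0,0,0,0,0,0,0,0,0]}'
python3 - <<'E'
from meas import *
from plant import bot,optics
print(goal(bot.state(),[.5905,.0004,.062],94.8))
E
```

```text
t: 10.5
eef_pos: [0.5897, 0.0017, 0.1862]
eef_rot: [-179.9, -0.0, 94.9]
force: [0.2, 0.0, 0.5]
opening: 0.0858
(array([-0.14,  0.09, 12.42]), array([-0.0016, -0.0002,  0.0025]))
```

```bash
python3 -m crank '{"travel":[[-0.1,0.05,1.5],[-0.1,0.05,3.5],[-0.1,0.05,5.5],[-0.1,0.05,7.5],[-0.1,0.05,9.5],[-0.1,0.05,11],[-0.1,0.05,12],[-0.1,0.05,12.5],[-0.1,0.05,12.5],[-0.1,0.05,12.5]],"angular":[[0,0,0],[0,0,0],[0,0,0],[0,0,0],[0,0,0],[0,0,0],[0,0,0],[0,0,0],[0,0,0],[0,0,0]],"grip":[0,0,0,0,0,0,0,0,0,0]}'
python3 - <<'E'
from meas import *
from plant import bot,optics
c=optics.capture("side"); np.savez("side5.npz",**c); crop(c,190,90,340,290,3,"pics/side5.png")
E
```

```text
t: 11.5
eef_pos: [0.5909, -0.0001, 0.063]
eef_rot: [179.9, 0.0, 94.9]
force: [0.2, 0.2, 0.6]
opening: 0.0852
```

View pics/side5.png

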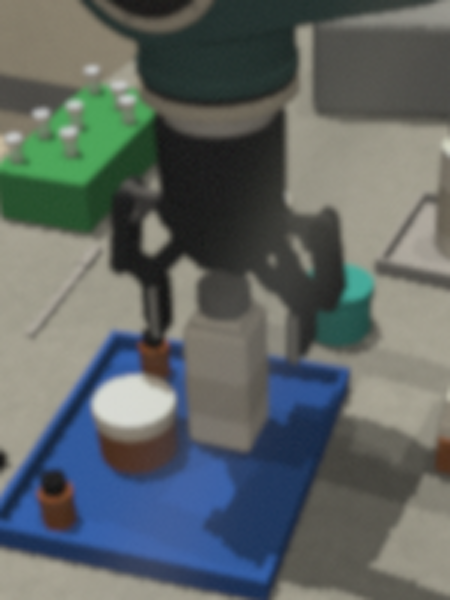

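The bottle stands centred between the open fingers, with its cap at about (265,188). Closing.

```bash
python3 -m crank '{"travel":[[0,0,0],[0,0,0],[0,0,0],[0,0,0],[0,0,0],[0,0,0],[0,0,0],[0,0,0]],"angular":[[0,0,0],[0,0,0],[0,0,0],[0,0,0],[0,0,0],[0,0,0],[0,0,0],[0,0,0]],"grip":[60,80,100,110,120,130,140,155]}' 40
python3 - <<'E'
from meas import *
from plant import bot,optics
c=optics.capture("side"); np.savez("side6.npz",**c); crop(c,190,90,340,290,3,"pics/side6.png")
a=load("side5.npz")["image"];b=c["image"]
w=lambda i:cv2.cvtColor(i,cv2.COLOR_RGB2GRAY).astype(np.float32)[215:242,245:285]
print(cv2.phaseCorrelate(w(a),w(b),cv2.createHanningWindow((40,27),cv2.CV_32F)))
E
```

```text
t: 12.35
eef_pos: [0.5907, -0.0, 0.0625]
eef_rot: [180.0, -0.0, 94.9]
force: [1.2, -1.0, 2.7]
opening: 0.0436
((0.45051714568682044, 0.1370274855381144), 0.9356709356661196)
```

View pics/side6.png

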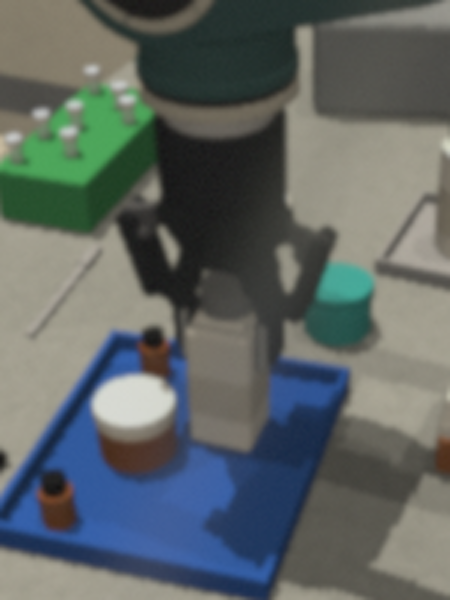

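```bash
python3 -m crank '{"travel":[[0,0,-1],[0,0,-3],[0,0,-5.5],[0,0,-8],[0,0,-10.5],[0,0,-12.5],[-1,-0.7,-13],[-3,-2.2,-13],[-6,-4.4,-13],[-9,-6.6,-13],[-12,-8.7,-13],[-15,-10.9,-13]],"angular":[[0,0,0],[0,0,0],[0,0,0],[0,0,0],[0,0,0],[0,0,0],[0,0,0],[0,0,0],[0,0,0],[0,0,0],[0,0,0],[0,0,0]],"grip":[155,155,155,155,155,155,155,155,155,155,155,155]}'
python3 -m crank '{"travel":[[-3,-2.2,0],[-6,-4.4,0],[-8.5,-6.2,0],[-10.7,-7.8,0],[-12,-8.7,0],[-12.4,-9,0],[-12.4,-9,1],[-12.4,-9,3],[-12.4,-9,5],[-12.4,-9,7.5],[-12.4,-9,9.5],[-12.4,-9,10.5]],"angular":[[0,0,0],[0,0,0],[0,0,0],[0,0,0],[0,0,0],[0,0,0],[0,0,0],[0,0,0],[0,0,0],[0,0,0],[0,0,0],[0,0,0]],"grip":[155,155,155,155,155,155,155,155,155,155,155,155]}'
python3 -m crank '{"travel":[[0,0,1],[0,0,1.7],[0,0,2],[0,0,2.2],[0,0,2.3],[0,0,2.3]],"angular":[[0,0,0],[0,0,0],[0,0,0],[0,0,0],[0,0,0],[0,0,0]],"grip":[155,155,155,155,155,155]}'
```

```text
t: 13.6
eef_pos: [0.4929, -0.1601, 0.1915]
eef_rot: [-179.9, -0.0, 94.9]
force: [0.6, -0.4, -2.3]
opening: 0.0436
t: 14.8
eef_pos: [0.415, -0.2885, 0.0845]
eef_rot: [-179.9, -0.1, 94.9]
force: [0.1, 0.0, -2.1]
opening: 0.0441
t: 15.4
eef_pos: [0.4156, -0.2901, 0.0646]
eef_rot: [180.0, 0.0, 94.9]
force: [-0.4, -0.7, -1.9]
opening: 0.0434
```

```bash
python3 -m crank '{"travel":[[0,0,0.1],[0,0,0.2],[0,0,0.28],[0,0,0.28]],"angular":[[0,0,0],[0,0,0],[0,0,0],[0,0,0]],"grip":[155,155,155,155]}'
```

```text
t: 15.8
eef_pos: [0.4156, -0.29, 0.0616]
eef_rot: [180.0, 0.0, 94.9]
force: [0.5, -0.9, -1.6]
opening: 0.0435
```

```bash
python3 -m crank '{"travel":[[0,0,0.06],[0,0,0.1],[0,0,0.1]],"angular":[[0,0,0],[0,0,0],[0,0,0]],"grip":[155,155,155]}'
```

```text
t: 16.1
eef_pos: [0.4158, -0.2902, 0.0614]
eef_rot: [180.0, 0.0, 94.9]
force: [-0.9, 1.3, 7.7]
opening: 0.0434
```

```bash
python3 -m crank '{"travel":[[0,0,0],[0,0,0],[0,0,0],[0,0,0],[0,0,0],[0,0,0],[0,0,-2],[0,0,-5],[0,0,-8],[0,0,-11],[0,0,-13],[0,0,-13]],"angular":[[0,0,0],[0,0,0],[0,0,0],[0,0,0],[0,0,0],[0,0,0],[0,0,0],[0,0,0],[0,0,0],[0,0,0],[0,0,0],[0,0,0]],"grip":[120,90,60,30,0,0,0,0,0,0,0,0]}'
python3 - <<'E'
from meas import *
from plant import bot,optics
for n in("top","side"):
    c=optics.capture(n); np.savez(f"{n}7.npz",**c); crop(c,*((220,140,460,320) if n=="top" else (170,80,430,290)),3,f"pics/{n}7.png")
E
```

```text
t: 17.3
eef_pos: [0.4163, -0.2905, 0.1936]
eef_rot: [179.8, 0.2, 94.9]
force: [-0.3, 0.4, -0.5]
opening: 0.0854
```

View pics/top7.png

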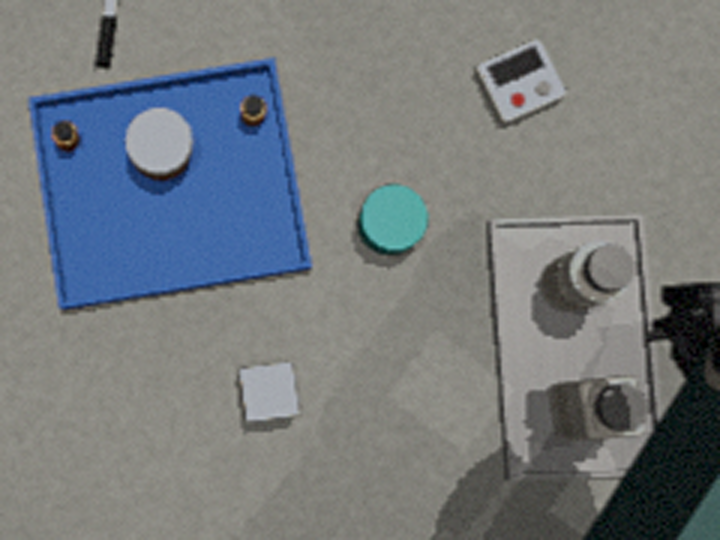

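View pics/side7.png

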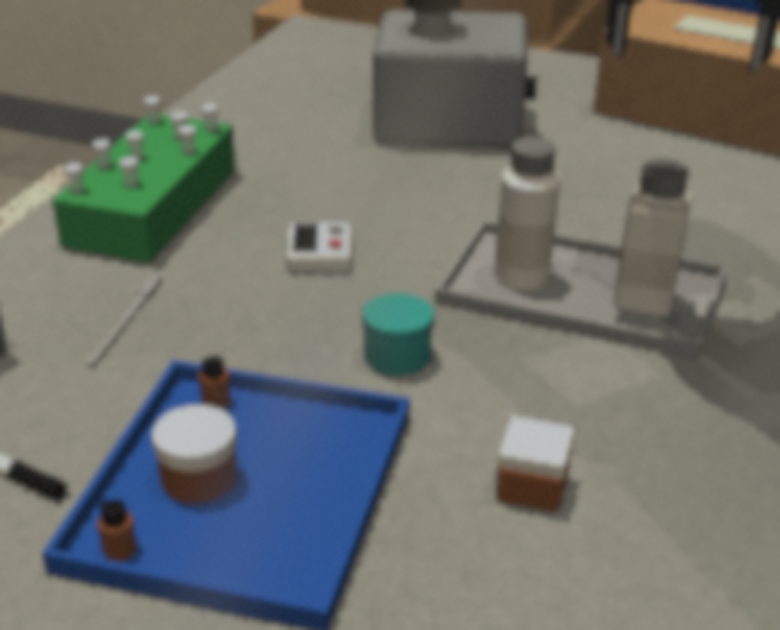

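```bash
cat >> edge.py <<'E'
from scipy.ndimage import map_coordinates
from scipy.optimize import least_squares
def circ(c,px,z,Rmm,r0,r1,angs,fun,free=False):
    F=fun(c["image"].astype(float)); pts=[]
    for a in np.radians(angs):
        r=np.arange(r0,r1,.1); p=map_coordinates(F,[px[1]+r*np.sin(a),px[0]+r*np.cos(a)],order=1)
        t=(p.min()+p.max())/2; k=np.nonzero(np.diff(np.sign(p-t)))[0]
        if len(k): pts.append((px[0]+r[k[0]]*np.cos(a),px[1]+r[k[0]]*np.sin(a)))
    W=cast(c,pts,z)[:,:2]*1000
    s=least_squares(lambda q:np.hypot(W[:,0]-q[0],W[:,1]-q[1])-(q[2] if free else Rmm),[*W.mean(0),Rmm],loss="soft_l1")
    return s.x.round(2),round(float(np.abs(s.fun).mean()),2),len(pts)
E
python3 - <<'E'
from edge import *
c=load("top7.npz"); s=load("side7.npz")
# top: lid px (272.4,187); image up = far side
for rng in (range(-200,21,5),range(0,360,5)):
  for free in(0,1): print("top",circ(c,(272.4,186.5),.047,27,7,17,rng,blue,free))
px=proj(s,[[.638,.042,.047]])[0];print(px)
for free in(0,1): print("side",circ(s,px,.047,27,6,22,range(-170,-9,5),blue,free))
g=lambda I:I.sum(2)
for free in(0,1): print("side white",circ(s,px,.047,27,6,22,range(-170,-9,5),blue,free))
for n,k,p in(("top vl",c,(241,184.5)),("top vr",c,(304.5,175.2))): print(n,circ(k,p,.041,11,2,9,range(-200,21,10),blue,1))
print("tray L",lineang(c,.018,"row",range(185,235),226,242,blue),"R",lineang(c,.018,"row",range(168,225),312,332,blue))
crop(s,215,205,260,255,12,"pics/lids.png")
E
```

```text
top (array([637.69,  42.57,  27.  ]), 0.32, 45)
top (array([637.15,  42.54,  27.47]), 0.24, 45)
top (array([635.69,  42.42,  27.  ]), 1.89, 72)
top (array([634.84,  42.28,  28.94]), 1.03, 72)
[234.72562069 222.26848645]
side (array([635.96,  39.63,  27.  ]), 3.84, 33)
side (array([637.92,  37.26,  24.35]), 3.84, 33)
side white (array([635.96,  39.63,  27.  ]), 3.84, 33)
side white (array([637.92,  37.26,  24.35]), 3.84, 33)
top vl (array([646.03, 119.55,  11.22]), 0.38, 23)
top vr (array([663.57, -34.84,  11.05]), 0.2, 23)
tray L (8.06, 0.2, (577.4, 138.1), 50) R (7.95, 0.15, (617.1, -68.2), 57)
```

View pics/lids.png

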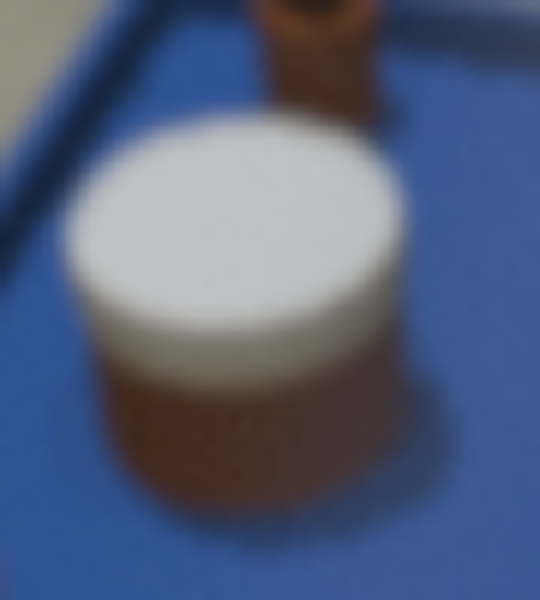

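Run:
```python
from edge import *
from plant import bot
s=load("side7.npz"); print(cast(s,[(234.1,222.96)],.047))
print(goal(bot.state(),[.6375,.0422,.19],8.06))
```

```text
[[0.63806068 0.04435282 0.047     ]]
(array([3.121e+01, 2.494e+01, 2.000e-02]), array([ 2.0000e-04, -0.0000e+00,  1.5151e+00]))
```

```bash
python3 -m crank '{"travel":[[1,0.8,0],[3,2.4,0],[6,4.8,0],[9,7.2,0],[12,9.6,0],[15,12,0],[18,14.4,0],[21,16.8,0],[24,19.2,0],[26.5,21.2,0],[28.5,22.8,0],[30,24,0]],"angular":[[0,0,0.05],[0,0,0.17],[0,0,0.3],[0,0,0.43],[0,0,0.56],[0,0,0.69],[0,0,0.82],[0,0,0.95],[0,0,1.08],[0,0,1.21],[0,0,1.33],[0,0,1.43]],"grip":[0,0,0,0,0,0,0,0,0,0,0,0]}'
python3 - <<'E'
from edge import *
from plant import bot
print(goal(bot.state(),[.6378,.0425,.19],8.06))
E
```

```text
t: 18.6
eef_pos: [0.6294, 0.0309, 0.1885]
eef_rot: [-180.0, 0.1, 12.7]
force: [-0.1, 0.1, -1.0]
opening: 0.0855
(array([ 1.08, -0.95, -0.16]), array([-0.0005,  0.0025,  0.0812]))
```

```bash
python3 -m crank '{"travel":[[0.4,-0.4,1],[0.8,-0.7,3],[1.05,-0.9,5.5],[1.1,-0.95,8],[1.1,-0.95,10],[1.1,-0.95,11],[1.1,-0.95,11]],"angular":[[0,0,0.03],[0,0,0.06],[0,0,0.082],[0,0,0.084],[0,0,0.084],[0,0,0.084],[0,0,0.084]],"grip":[0,0,0,0,0,0,0]}'
python3 - <<'E'
from edge import *
from plant import bot,optics
print(goal(bot.state(),[.6378,.0425,.012],8.06))
for n in("top","side"):
    c=optics.capture(n); np.savez(f"{n}8.npz",**c); crop(c,*((200,120,360,260) if n=="top" else (180,100,330,290)),3.5,f"pics/{n}8.png")
E
```

```text
t: 19.3
eef_pos: [0.6368, 0.041, 0.0782]
eef_rot: [-180.0, 0.2, 8.1]
force: [-0.1, -0.5, 0.8]
opening: 0.0855
(array([ 0.15, -0.13,  6.62]), array([-0.0004,  0.0034,  0.0012]))
```

View pics/side8.png

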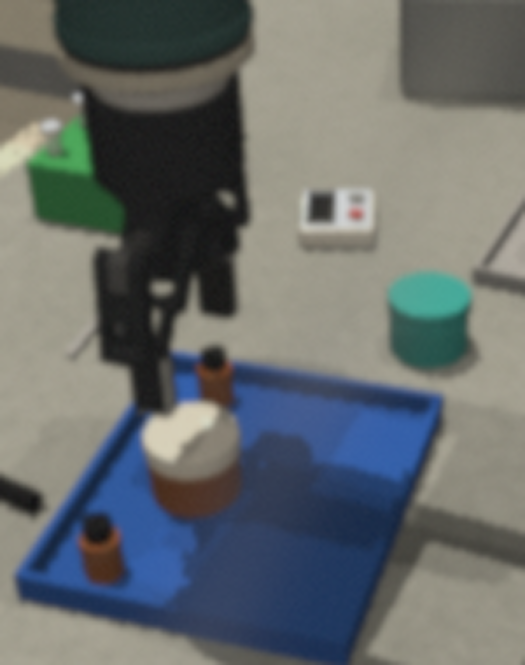

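View pics/top8.png

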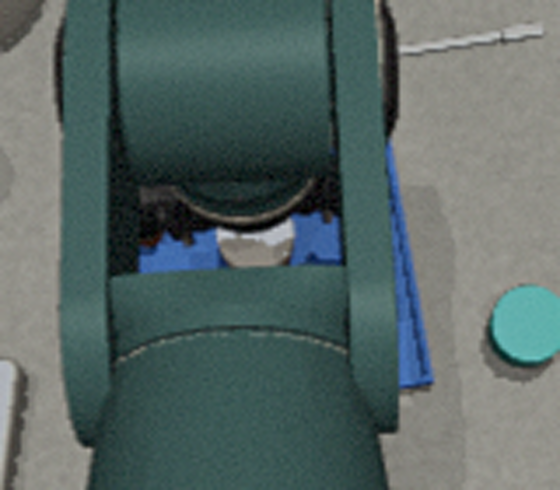

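```bash
python3 -m crank '{"travel":[[0.1,-0.1,1],[0.1,-0.1,2.5],[0.1,-0.1,4],[0.1,-0.1,5.3],[0.1,-0.1,6.1],[0.1,-0.1,6.5],[0.1,-0.1,6.6],[0.1,-0.1,6.6]],"angular":[[0,0,0],[0,0,0],[0,0,0],[0,0,0],[0,0,0],[0,0,0],[0,0,0],[0,0,0]],"grip":[0,0,0,0,0,0,0,0]}'
python3 - <<'E'
from edge import *
from plant import bot,optics
for n in("side",):
    c=optics.capture(n); np.savez(f"{n}9.npz",**c); crop(c,180,100,330,290,3,f"pics/{n}9.png")
E
```

```text
t: 20.2
eef_pos: [0.6388, 0.0422, 0.0148]
eef_rot: [180.0, -0.0, 8.1]
force: [0.4, 0.4, 0.8]
opening: 0.0857
```

View pics/side9.png

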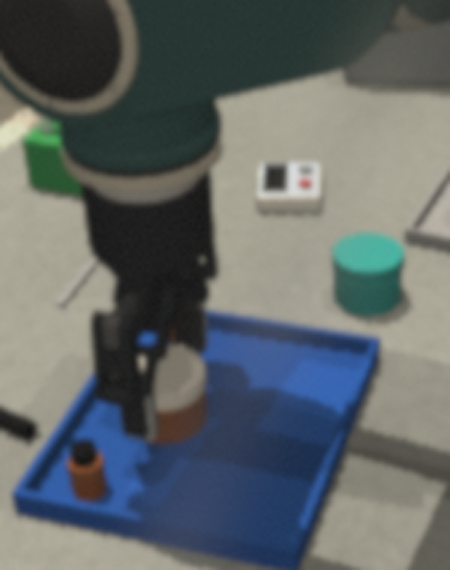

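```bash
python3 -m crank '{"travel":[[0,0,0.15],[0,0,0.25],[0,0,0.25],[0,0,0.25],[0,0,0.25],[0,0,0.25],[0,0,0.25],[0,0,0.25],[0,0,0.25]],"angular":[[0,0,0],[0,0,0],[0,0,0],[0,0,0],[0,0,0],[0,0,0],[0,0,0],[0,0,0],[0,0,0]],"grip":[0,40,60,80,90,100,110,120,130]}' 40
python3 - <<'E'
from edge import *
from plant import bot,optics
c=optics.capture("side"); np.savez("side10.npz",**c); crop(c,180,100,330,290,3,"pics/side10.png")
a=load("side9.npz")["image"];b=c["image"]
w=lambda i:i[...,0].astype(np.float32)[212:250,230:262]
print(cv2.phaseCorrelate(w(a),w(b),cv2.createHanningWindow((32,38),cv2.CV_32F)))
E
```

```text
t: 21.15
eef_pos: [0.6388, 0.0422, 0.0124]
eef_rot: [-180.0, -0.0, 8.1]
force: [-0.8, 0.5, 5.5]
opening: 0.0529
((0.4640937565971388, -0.7175984288345028), 0.9108491171151399)
```

View pics/side10.png

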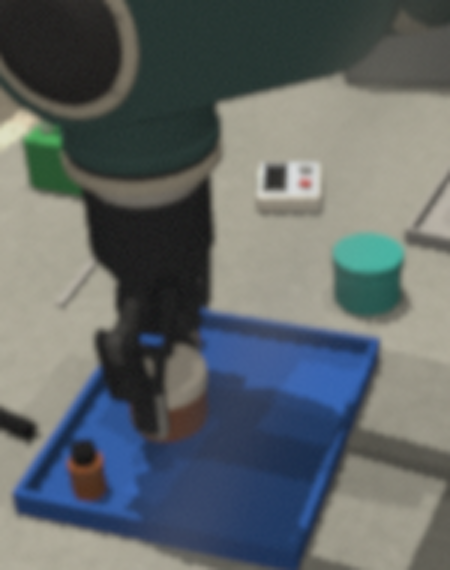

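```bash
python3 -m crank '{"travel":[[0,0,-1],[0,0,-3],[0,0,-5.5],[0,0,-8],[0,0,-10.5],[0,0,-12.5],[-0.5,-1,-13],[-1.2,-3,-13],[-2.5,-6,-13],[-3.7,-9,-13],[-5,-12,-13],[-6.2,-15,-13]],"angular":[[0,0,0],[0,0,0],[0,0,0],[0,0,0],[0,0,0],[0,0,0],[0,0,0],[0,0,0],[0,0,0],[0,0,0],[0,0,0],[0,0,0]],"grip":[130,130,130,130,130,130,130,130,130,130,130,130]}'
python3 -m crank '{"travel":[[-1.2,-3,0],[-2.5,-6,0],[-3.6,-8.7,0],[-4.5,-10.8,0],[-5,-12,0],[-5,-12.1,0],[-5,-12.1,0.5],[-5,-12.1,2],[-5,-12.1,4],[-5,-12.1,5.5],[-5,-12.1,6.5],[-5,-12.1,6.7]],"angular":[[0,0,0],[0,0,0],[0,0,0],[0,0,0],[0,0,0],[0,0,0],[0,0,0],[0,0,0],[0,0,0],[0,0,0],[0,0,0],[0,0,0]],"grip":[130,130,130,130,130,130,130,130,130,130,130,130]}'
python3 - <<'E'
from edge import *
from plant import bot,optics
for n in("top","side"):
    c=optics.capture(n); np.savez(f"{n}11.npz",**c); crop(c,*((100,150,300,320) if n=="top" else (120,200,370,420)),3.2 if n=="top" else 2.7,f"pics/{n}11.png")
E
```

```text
t: 22.4
eef_pos: [0.5544, 0.1832, 0.1411]
eef_rot: [180.0, 0.1, 8.1]
force: [-0.5, -0.2, -1.9]
opening: 0.0531
t: 23.6
eef_pos: [0.4891, 0.294, 0.0733]
eef_rot: [180.0, 0.1, 8.1]
force: [-0.2, -0.5, -1.3]
opening: 0.0531
```

View pics/side11.png

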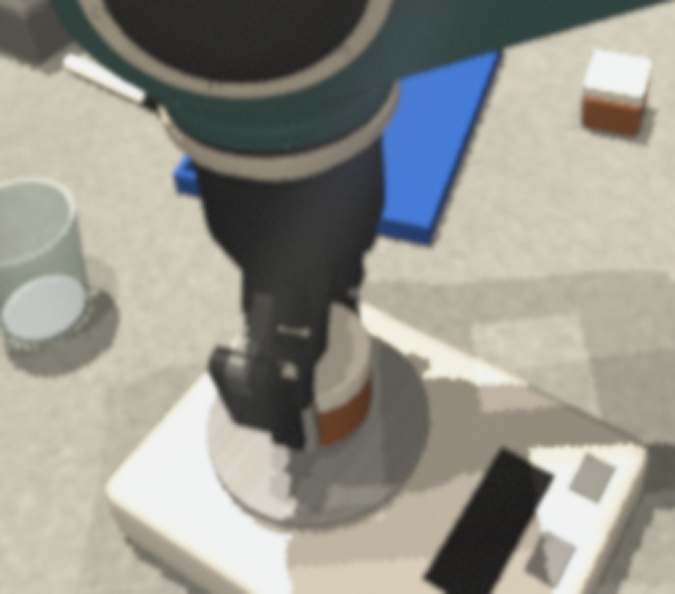

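View pics/top11.png

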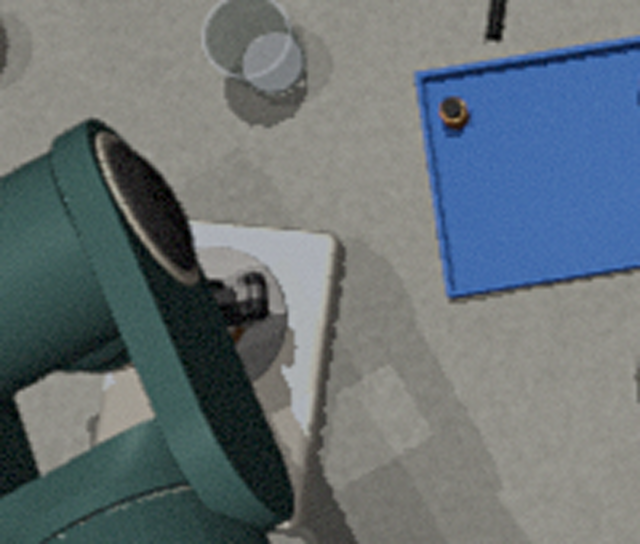

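```bash
python3 -m crank '{"travel":[[-0.05,-0.1,0.3],[-0.05,-0.1,0.5],[-0.05,-0.1,0.6],[-0.05,-0.1,0.65],[-0.05,-0.1,0.65]],"angular":[[0,0,0],[0,0,0],[0,0,0],[0,0,0],[0,0,0]],"grip":[130,130,130,130,130]}'
```

```text
t: 24.2
eef_pos: [0.4888, 0.2956, 0.0686]
eef_rot: [-180.0, -0.0, 8.1]
force: [-0.2, 0.2, -1.9]
opening: 0.0528
```

```bash
python3 -m crank '{"travel":[[0,0,0.1],[0,0,0.2],[0,0,0.27],[0,0,0.3],[0,0,0.3]],"angular":[[0,0,0],[0,0,0],[0,0,0],[0,0,0],[0,0,0]],"grip":[130,130,130,130,130]}'
```

```text
t: 24.7
eef_pos: [0.4888, 0.2956, 0.0655]
eef_rot: [180.0, 0.0, 8.1]
force: [0.5, -0.1, -0.1]
opening: 0.0528
```

```bash
python3 -m crank '{"travel":[[0,0,0.05],[0,0,0.05],[0,0,0.05],[0,0,0.05],[0,0,0.05],[0,0,0.05],[0,0,0.05],[0,0,-2],[0,0,-5],[0,0,-8],[0,0,-11],[0,0,-12]],"angular":[[0,0,0],[0,0,0],[0,0,0],[0,0,0],[0,0,0],[0,0,0],[0,0,0],[0,0,0],[0,0,0],[0,0,0],[0,0,0],[0,0,0]],"grip":[130,100,70,40,0,0,0,0,0,0,0,0]}'
python3 - <<'E'
from edge import *
from plant import bot,optics
c=load("top7.npz")
# square jar
print("T",lineang(c,.042,"col",range(303,316),255,268,lambda I:I[...,2]),"B",lineang(c,.042,"col",range(304,315),274,284,lambda I:I[...,2]))
print("L",lineang(c,.042,"row",range(265,276),294,306,lambda I:I[...,2]),"R",lineang(c,.042,"row",range(264,276),313,324,lambda I:I[...,2]))
crop(c,290,250,330,290,14,"pics/sqj.png")
s=load("side7.npz"); crop(s,320,205,380,260,10,"pics/sqjs.png")
print(goal(bot.state(),[.434,-.0405,.16],8))
E
```

```text
t: 25.9
eef_pos: [0.4895, 0.296, 0.1889]
eef_rot: [-179.9, -0.2, 8.1]
force: [0.6, 0.6, 0.2]
opening: 0.0858
T (6.14, 0.34, (454.8, -39.5), 13) B (6.12, 0.32, (413.2, -39.4), 11)
L (16.93, 2.75, (434.7, -12.0), 11) R (5.35, 0.29, (435.4, -61.0), 12)
(array([-10.26,  32.53,   2.8 ]), array([-0.0014, -0.0036,  0.0022]))
```

View pics/sqj.png

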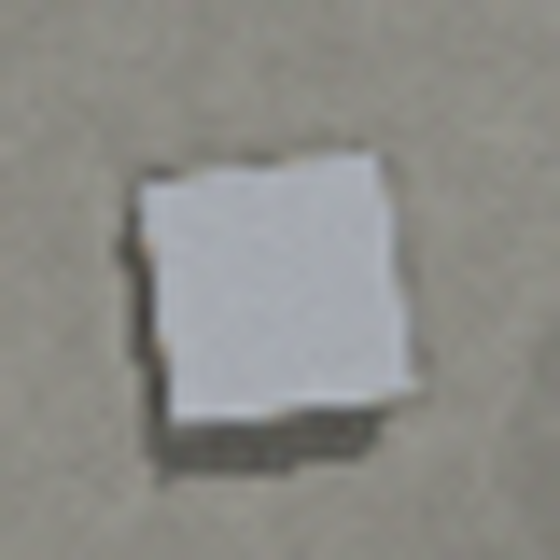

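View pics/sqjs.png

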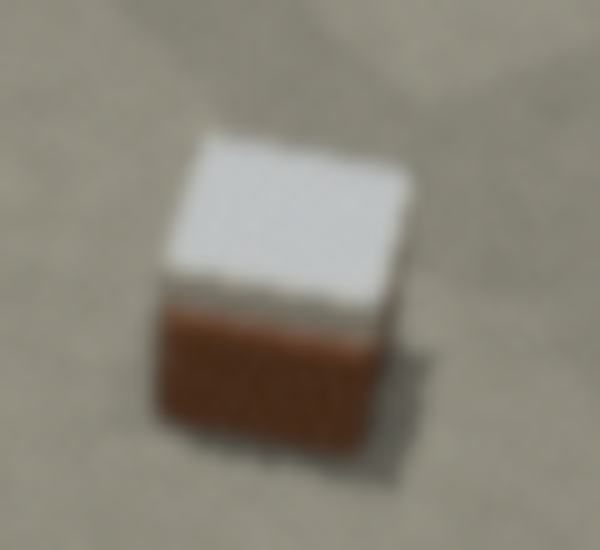

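```bash
python3 -m crank '{"travel":[[-0.4,1,0],[-1,3,0],[-2,6,0],[-3,9.5,0],[-4.1,13,0],[-5.2,16.5,0],[-6.3,20,0],[-7.4,23.5,0],[-8.5,27,0],[-9.4,30,0.5],[-10,32,1.5],[-10.3,32.5,2.8]],"angular":[[0,0,0],[0,0,0],[0,0,0],[0,0,0.01],[0,0,0.01],[0,0,0.02],[0,0,0.02],[0,0,0.03],[0,0,0.03],[0,0,0.033],[0,0,0.033],[0,0,0.033]],"grip":[0,0,0,0,0,0,0,0,0,0,0,0]}'
python3 - <<'E'
from edge import *
from plant import bot,optics
for n in("top","side"):
    c=optics.capture(n); np.savez(f"{n}12.npz",**c); crop(c,*((110,200,350,330) if n=="top" else (150,80,420,420)),3 if n=="top" else 1.7,f"pics/{n}12.png")
c=load("top12.npz")
print("lid on pan z=.1",circ(c,proj(c,[[.488,.2955,.1]])[0],.1,27,8,18,range(0,360,5),lambda I:I[...,2]-I[...,0],1))
print(goal(bot.state(),[.434,-.0403,.008],6.2))
E
```

```text
t: 27.1
eef_pos: [0.4318, -0.0426, 0.1556]
eef_rot: [-180.0, 0.1, 6.1]
force: [-0.1, 0.5, -0.2]
opening: 0.0856
lid on pan z=.1 (array([488.04, 292.92,  27.23]), 0.55, 72)
(array([ 0.33, -0.04, 14.64]), array([-0.0011,  0.0038, -0.001 ]))
```

View pics/top12.png

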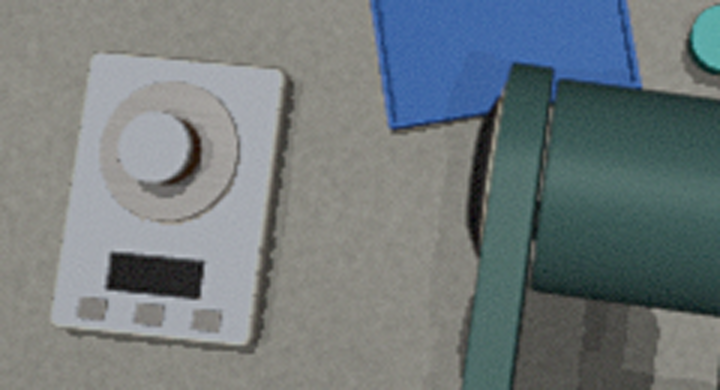

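View pics/side12.png

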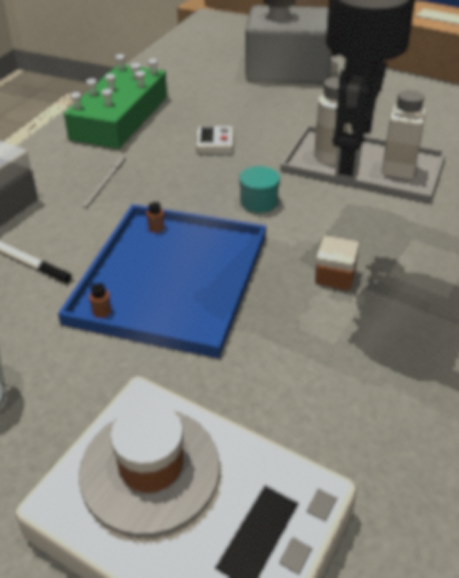

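```bash
python3 -m crank '{"travel":[[0.1,0,1],[0.1,0,3],[0.1,0,5.5],[0.1,0,8],[0.1,0,10.5],[0.1,0,12.5],[0.1,0,13.8],[0.1,0,14.5],[0.1,0,14.7],[0.1,0,14.7]],"angular":[[0,0,0],[0,0,0],[0,0,0],[0,0,0],[0,0,0],[0,0,0],[0,0,0],[0,0,0],[0,0,0],[0,0,0]],"grip":[0,0,0,0,0,0,0,0,0,0]}'
python3 - <<'E'
from edge import *
from plant import bot,optics
print(goal(bot.state(),[.434,-.0403,.008],6.2))
c=optics.capture("side"); np.savez("side13.npz",**c); crop(c,270,100,430,290,3,"pics/side13.png")
E
```

```text
t: 28.2
eef_pos: [0.4341, -0.0405, 0.0109]
eef_rot: [180.0, -0.0, 6.3]
force: [-0.4, 0.1, 0.0]
opening: 0.0854
(array([-0.01, -0.02,  0.29]), array([ 0.0001, -0.0005,  0.0009]))
```

View pics/side13.png

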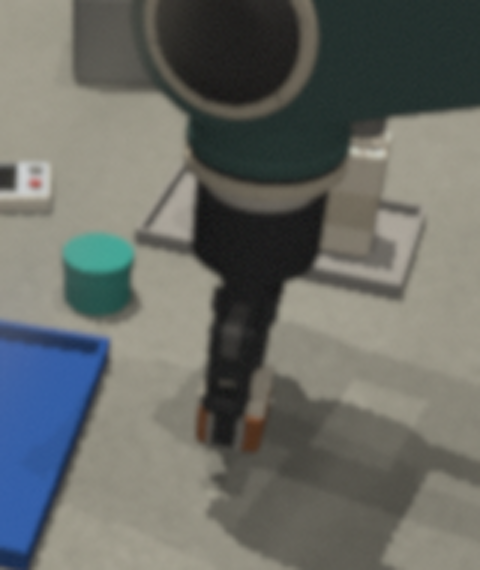

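```bash
python3 -m crank '{"travel":[[0,0,0.15],[0,0,0.25],[0,0,0.25],[0,0,0.25],[0,0,0.25],[0,0,0.25],[0,0,0.25],[0,0,0.25],[0,0,0.25],[0,0,0.25]],"angular":[[0,0,0],[0,0,0],[0,0,0],[0,0,0],[0,0,0],[0,0,0],[0,0,0],[0,0,0],[0,0,0],[0,0,0]],"grip":[0,50,70,90,105,115,125,135,145,160]}' 40
python3 -m crank '{"travel":[[0,0,-1],[0,0,-3],[0,0,-5],[0,0,-7],[0,0,-8.5],[0,0,-9],[0,0,-9]],"angular":[[0,0,0],[0,0,0],[0,0,0],[0,0,0],[0,0,0],[0,0,0],[0,0,0]],"grip":[160,160,160,160,160,160,160]}'
python3 - <<'E'
from edge import *
from plant import bot,optics
print(goal(bot.state(),[.6377,.0425,.09],8.06))
for n in("top","side"):
    c=optics.capture(n); np.savez(f"{n}14.npz",**c); crop(c,*((230,200,400,330) if n=="top" else (270,60,430,260)),3 ,f"pics/{n}14.png")
E
```

```text
t: 29.25
eef_pos: [0.4339, -0.0406, 0.0082]
eef_rot: [180.0, -0.0, 6.2]
force: [0.1, -0.7, 3.8]
opening: 0.0418
t: 29.95
eef_pos: [0.4339, -0.0407, 0.0984]
eef_rot: [180.0, -0.0, 6.2]
force: [-0.2, 0.3, -1.9]
opening: 0.0414
(array([21.16, -6.05,  0.86]), array([ 0.0003, -0.0008, -0.0319]))
```

View pics/side14.png

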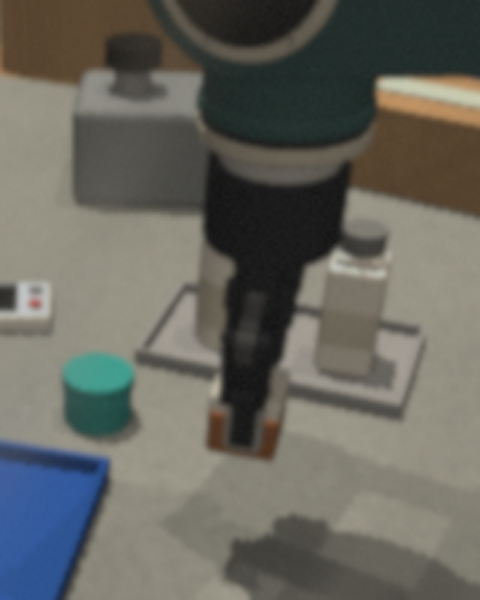

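View pics/top14.png

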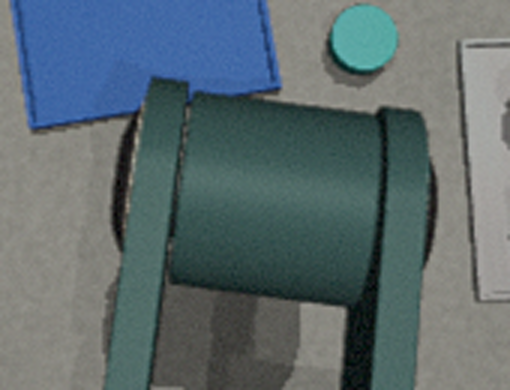

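```bash
python3 -m crank '{"travel":[[1,-0.3,0],[3,-0.9,0],[6,-1.7,0],[9,-2.6,0],[12,-3.4,0],[15,-4.3,0],[17.5,-5,0],[19.5,-5.6,0],[20.8,-5.95,0],[21.2,-6.05,0.3],[21.2,-6.05,1],[21.2,-6.05,1.5]],"angular":[[0,0,0],[0,0,0],[0,0,-0.01],[0,0,-0.01],[0,0,-0.02],[0,0,-0.02],[0,0,-0.03],[0,0,-0.032],[0,0,-0.032],[0,0,-0.032],[0,0,-0.032],[0,0,-0.032]],"grip":[160,160,160,160,160,160,160,160,160,160,160,160]}'
python3 - <<'E'
from edge import *
from plant import bot,optics
print(goal(bot.state(),[.6377,.0425,.0135],8.06))
E
```

```text
t: 31.25
eef_pos: [0.6372, 0.0423, 0.0819]
eef_rot: [-180.0, 0.1, 8.1]
force: [-1.1, 0.4, -1.4]
opening: 0.0417
(array([ 0.06, -0.01,  6.84]), array([-0.0001,  0.001 , -0.0001]))
```

```bash
python3 -m crank '{"travel":[[0,0,1],[0,0,2.5],[0,0,4],[0,0,5.3],[0,0,6],[0,0,6.4],[0,0,6.6],[0,0,6.7],[0,0,6.7]],"angular":[[0,0,0],[0,0,0],[0,0,0],[0,0,0],[0,0,0],[0,0,0],[0,0,0],[0,0,0],[0,0,0]],"grip":[160,160,160,160,160,160,160,160,160]}'
```

```text
t: 32.15
eef_pos: [0.6382, 0.0426, 0.0163]
eef_rot: [180.0, -0.0, 8.1]
force: [0.3, -0.1, -1.4]
opening: 0.0415
```

```bash
python3 -m crank '{"travel":[[-0.05,0,0.1],[-0.05,0,0.2],[-0.05,0,0.27],[-0.05,0,0.3],[-0.05,0,0.3]],"angular":[[0,0,0],[0,0,0],[0,0,0],[0,0,0],[0,0,0]],"grip":[160,160,160,160,160]}'
```

```text
t: 32.65
eef_pos: [0.6375, 0.0425, 0.0132]
eef_rot: [-180.0, -0.0, 8.1]
force: [-1.5, -0.4, 1.7]
opening: 0.0417
```

Contact. Open symmetrically and rise.

```bash
python3 -m crank '{"travel":[[0,0,0],[0,0,0],[0,0,0],[0,0,0],[0,0,0],[0,0,0],[0,0,0],[0,0,-2],[0,0,-5],[0,0,-8],[0,0,-11],[0,0,-14]],"angular":[[0,0,0],[0,0,0],[0,0,0],[0,0,0],[0,0,0],[0,0,0],[0,0,0],[0,0,0],[0,0,0],[0,0,0],[0,0,0],[0,0,0]],"grip":[140,110,80,50,20,0,0,0,0,0,0,0]}'
python3 - <<'E'
from edge import *
from plant import bot,optics
print(goal(bot.state(),[.416,-.290,.19],94.9),bot.state()["eef_pos"])
E
```

```text
t: 33.85
eef_pos: [0.6373, 0.0425, 0.1543]
eef_rot: [180.0, -0.0, 8.1]
force: [0.8, 0.6, 0.1]
opening: 0.0855
(array([-26.58,  29.81,  -3.57]), array([ 0.    , -0.    , -1.5155])) [0.63732696 0.04246994 0.15426022]
```

```bash
python3 -m crank '{"travel":[[-1,1,-1.5],[-3,3.3,-3],[-6,6.7,-3.6],[-9,10.1,-3.6],[-12,13.5,-3.6],[-15,16.8,-3.6],[-18,20.2,-3.6],[-20.5,23,-3.6],[-22.5,25.2,-3.6],[-24.5,27.5,-3.6],[-26,29.2,-3.6],[-26.6,29.8,-3.6]],"angular":[[0,0,-0.05],[0,0,-0.17],[0,0,-0.3],[0,0,-0.43],[0,0,-0.56],[0,0,-0.7],[0,0,-0.84],[0,0,-0.98],[0,0,-1.12],[0,0,-1.26],[0,0,-1.4],[0,0,-1.516]],"grip":[0,0,0,0,0,0,0,0,0,0,0,0]}'
python3 - <<'E'
from edge import *
from plant import bot,optics
print(goal(bot.state(),[.4158,-.2902,.0615],94.9))
for n in("top","side"):
    c=optics.capture(n); np.savez(f"{n}15.npz",**c); crop(c,*((220,140,460,320) if n=="top" else (170,80,430,290)),3 ,f"pics/{n}15.png")
c=load("top15.npz"); W=lambda I:I[...,0]
px=proj(c,[[.6377,.0425,.047]])[0]; print("px",px)
x,y=px.round().astype(int)
print("T",lineang(c,.047,"col",range(x-6,x+7),y-14,y-4,blue),"L",lineang(c,.047,"row",range(y-6,y+7),x-15,x-4,blue),"R",lineang(c,.047,"row",range(y-6,y+7),x+4,x+15,blue))
crop(c,x-20,y-20,x+20,y+20,14,"pics/sqplaced.png")
E
```

```text
t: 35.05
eef_pos: [0.4148, -0.2914, 0.1891]
eef_rot: [180.0, 0.0, 95.2]
force: [0.9, 0.1, -0.1]
opening: 0.0857
(array([ 0.12,  0.11, 12.76]), array([0.    , 0.0004, 0.0044]))
px [272.54615875 186.22919016]
T (8.26, 0.16, (659.5, 38.8), 13) L (5.6, 0.13, (636.6, 63.5), 13) R (8.6, 0.17, (638.7, 19.2), 13)
```

View pics/sqplaced.png

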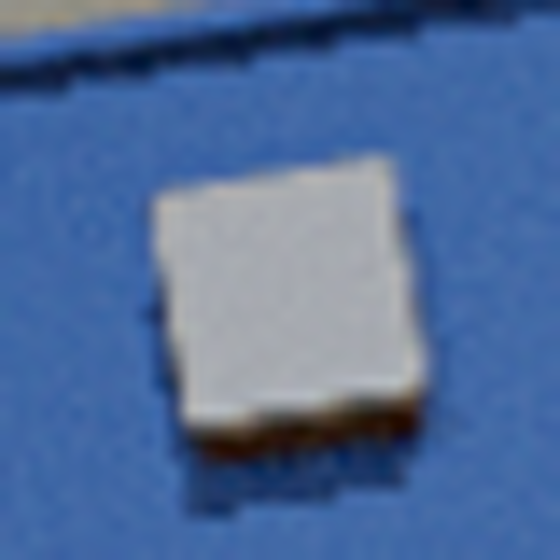

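View pics/side15.png

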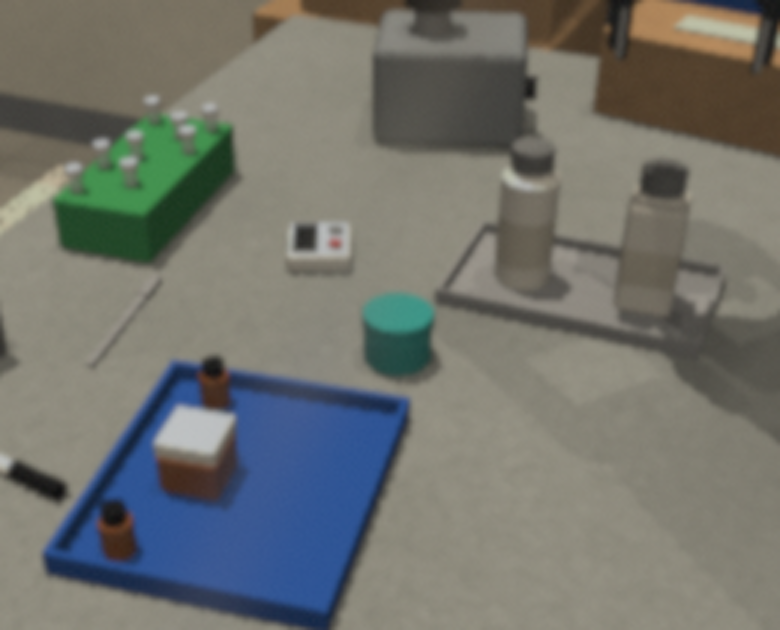

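View pics/top15.png

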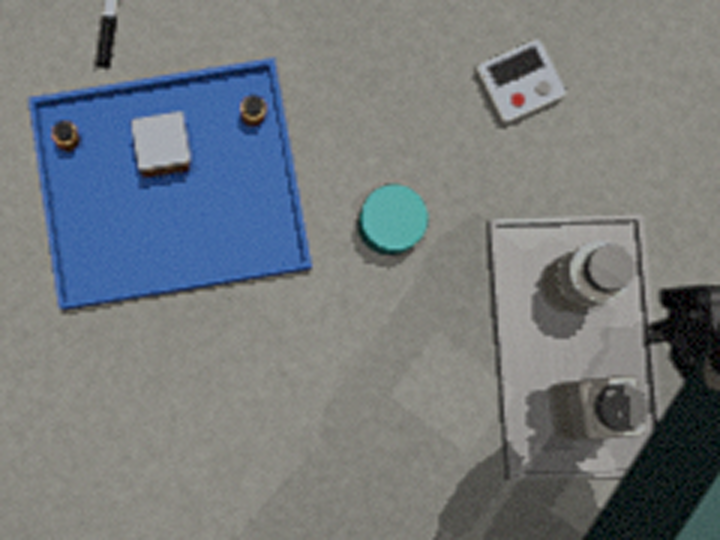

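```bash
python3 -m crank '{"travel":[[0.05,0.05,1.5],[0.05,0.05,3.5],[0.05,0.05,5.5],[0.05,0.05,7.5],[0.05,0.05,9.5],[0.05,0.05,11.2],[0.05,0.05,12.2],[0.05,0.05,12.7],[0.05,0.05,12.7],[0.05,0.05,12.7]],"angular":[[0,0,0.004],[0,0,0.004],[0,0,0.004],[0,0,0.004],[0,0,0.004],[0,0,0.004],[0,0,0.004],[0,0,0.004],[0,0,0.004],[0,0,0.004]],"grip":[0,0,0,0,0,0,0,0,0,0]}'
python3 - <<'E'
from edge import *
from plant import bot,optics
print(goal(bot.state(),[.4158,-.2902,.0615],94.9))
c=optics.capture("side"); np.savez("side16.npz",**c); crop(c,300,50,440,220,3.4,"pics/side16.png")
E
```

```text
t: 36.15
eef_pos: [0.4167, -0.2894, 0.0626]
eef_rot: [180.0, 0.0, 94.7]
force: [0.1, 0.3, -0.5]
opening: 0.0858
(array([-0.07, -0.1 ,  0.11]), array([ 0.0006,  0.0005, -0.0039]))
```

View pics/side16.png

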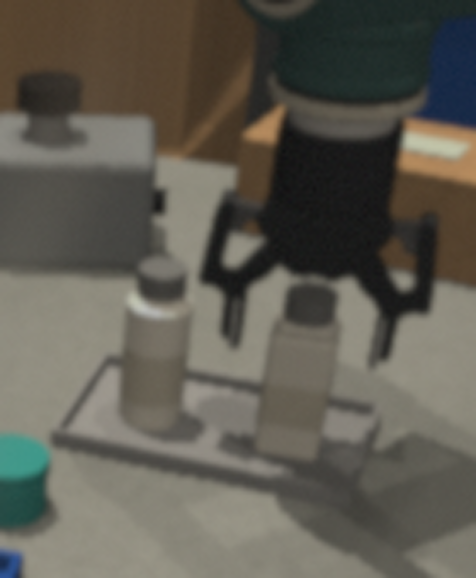

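```bash
python3 -m crank '{"travel":[[-0.07,-0.1,0.05],[-0.07,-0.1,0.08],[-0.07,-0.1,0.08],[-0.07,-0.1,0.08],[-0.07,-0.1,0.08],[-0.07,-0.1,0.08],[-0.07,-0.1,0.08],[-0.07,-0.1,0.08],[-0.07,-0.1,0.08],[-0.07,-0.1,0.08]],"angular":[[0,0,-0.004],[0,0,-0.004],[0,0,-0.004],[0,0,-0.004],[0,0,-0.004],[0,0,-0.004],[0,0,-0.004],[0,0,-0.004],[0,0,-0.004],[0,0,-0.004]],"grip":[0,0,60,80,100,110,120,130,140,155]}' 40
python3 - <<'E'
from h import *
from plant import bot
st=bot.state(); print(st["eef_pos"],st["eef_rot"],st["opening"]); print(goal(st,[.5913,0,.1925],94.9))
E
```

```text
t: 37.2
eef_pos: [0.4155, -0.2902, 0.0613]
eef_rot: [180.0, 0.0, 94.9]
force: [-0.2, 0.7, 3.5]
opening: 0.0437
[ 0.41550249 -0.29016064  0.06133045] [1.79992547e+02 5.34461453e-03 9.49309668e+01] 0.043688871802911304
(array([ 27.4 ,  20.01, -13.12]), array([0.0001, 0.0001, 0.0005]))
```

```bash
python3 -m crank '{"travel":[[0,0,-1],[0,0,-3],[0,0,-5.5],[0,0,-8],[0,0,-10.5],[0,0,-12.5],[1,0.7,-13],[3,2.2,-13],[6,4.4,-13],[9,6.6,-13],[12,8.8,-13],[15,11,-13]],"angular":[[0,0,0],[0,0,0],[0,0,0],[0,0,0],[0,0,0],[0,0,0],[0,0,0],[0,0,0],[0,0,0],[0,0,0],[0,0,0],[0,0,0]],"grip":[155,155,155,155,155,155,155,155,155,155,155,155]}'
python3 -m crank '{"travel":[[3,2.2,0],[6,4.4,0],[8.5,6.2,0],[10.7,7.8,0],[12,8.7,0],[12.4,9,0],[12.4,9,0],[12.4,9,1],[12.4,9,3],[12.4,9,5],[12.4,9,6],[12.4,9,6]],"angular":[[0,0,0],[0,0,0],[0,0,0],[0,0,0],[0,0,0],[0,0,0],[0,0,0],[0,0,0],[0,0,0],[0,0,0],[0,0,0],[0,0,0]],"grip":[155,155,155,155,155,155,155,155,155,155,155,155]}'
python3 - <<'E'
from h import *
from plant import bot
st=bot.state(); print(goal(st,[.5913,0,.0645],94.9))
E
```

```text
t: 38.4
eef_pos: [0.5125, -0.129, 0.1906]
eef_rot: [-180.0, -0.0, 94.9]
force: [0.1, -0.3, -1.4]
opening: 0.0439
t: 39.6
eef_pos: [0.5902, -0.0007, 0.1295]
eef_rot: [-179.9, -0.0, 94.9]
force: [0.1, 0.4, -1.6]
opening: 0.0439
(array([0.05, 0.13, 6.5 ]), array([-0.0024, -0.0002, -0.0005]))
```

```bash
python3 -m crank '{"travel":[[0.05,0.05,1],[0.05,0.05,2.5],[0.05,0.05,4],[0.05,0.05,5.2],[0.05,0.05,6],[0.05,0.05,6.4],[0.05,0.05,6.5],[0.05,0.05,6.5]],"angular":[[0,0,0],[0,0,0],[0,0,0],[0,0,0],[0,0,0],[0,0,0],[0,0,0],[0,0,0]],"grip":[155,155,155,155,155,155,155,155]}'
python3 - <<'E'
from h import *
from plant import bot
st=bot.state(); print(goal(st,[.5913,0,.0625],94.9))
E
```

```text
t: 40.4
eef_pos: [0.5918, 0.0006, 0.0665]
eef_rot: [180.0, 0.0, 94.9]
force: [1.1, -0.0, -0.8]
opening: 0.0437
(array([-0.05, -0.05,  0.4 ]), array([0.0003, 0.    , 0.0005]))
```

```bash
python3 -m crank '{"travel":[[-0.05,-0.05,0.15],[-0.05,-0.05,0.25],[-0.05,-0.05,0.33],[-0.05,-0.05,0.4],[-0.05,-0.05,0.43],[-0.05,-0.05,0.43]],"angular":[[0,0,0],[0,0,0],[0,0,0],[0,0,0],[0,0,0],[0,0,0]],"grip":[155,155,155,155,155,155]}'
python3 - <<'E'
from edge import *
from plant import bot,optics
c=optics.capture("side"); np.savez("side17.npz",**c); crop(c,190,90,340,290,3,"pics/side17.png")
a=load("side6.npz")["image"];b=c["image"]
w=lambda i:cv2.cvtColor(i,cv2.COLOR_RGB2GRAY).astype(np.float32)[200:242,245:285]
print(cv2.phaseCorrelate(w(a),w(b),cv2.createHanningWindow((40,42),cv2.CV_32F)))
E
```

```text
t: 41.0
eef_pos: [0.5913, 0.0, 0.0623]
eef_rot: [180.0, 0.0, 94.9]
force: [-1.7, -0.1, 4.1]
opening: 0.0435
((0.1311030976312928, 0.16008608452376905), 0.8789357627762688)
```

View pics/side17.png

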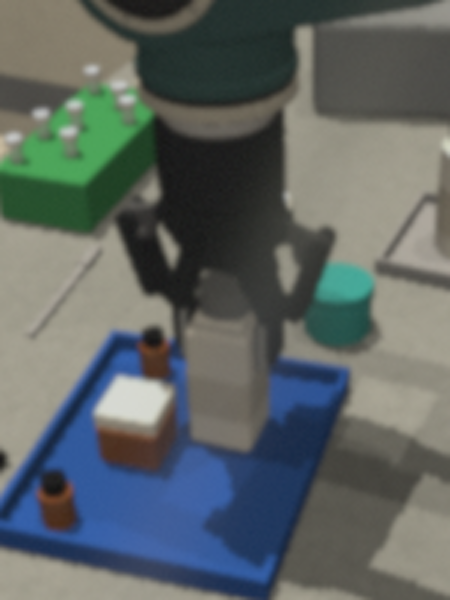

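The bottle is back in place and touching the floor, within about 0.2 px of where it was gripped. Release.

```bash
python3 -m crank '{"travel":[[0,0,0],[0,0,0],[0,0,0],[0,0,0],[0,0,0],[0,0,0],[0,0,-2],[0,0,-5],[0,0,-8],[0,0,-11],[0,0,-13],[0,0,-13]],"angular":[[0,0,0],[0,0,0],[0,0,0],[0,0,0],[0,0,0],[0,0,0],[0,0,0],[0,0,0],[0,0,0],[0,0,0],[0,0,0],[0,0,0]],"grip":[120,90,60,30,0,0,0,0,0,0,0,0]}'
python3 - <<'E'
from h import *
from plant import bot
st=bot.state(); print(goal(st,[.5165,-.2898,.19],97.7))
E
```

```text
t: 42.25
eef_pos: [0.5922, -0.0, 0.1953]
eef_rot: [179.7, 0.0, 94.9]
force: [-0.3, -1.0, -0.9]
opening: 0.0852
(array([-28.22, -10.03,   0.5 ]), array([ 0.0046,  0.0007, -0.0484]))
```

```bash
python3 -m crank '{"travel":[[-1,-0.4,0],[-3,-1.1,0],[-6,-2.1,0],[-9.5,-3.4,0],[-13,-4.6,0],[-16.5,-5.8,0],[-20,-7.1,0],[-23,-8.2,0],[-25.5,-9.1,0],[-27.3,-9.7,0],[-28.2,-10,0],[-28.2,-10,0]],"angular":[[0,0,0],[0,0,-0.01],[0,0,-0.02],[0,0,-0.03],[0,0,-0.04],[0,0,-0.05],[0,0,-0.05],[0,0,-0.05],[0,0,-0.05],[0,0,-0.05],[0,0,-0.05],[0,0,-0.05]],"grip":[0,0,0,0,0,0,0,0,0,0,0,0]}'
python3 - <<'E'
from edge import *
from plant import bot,optics
print(goal(bot.state(),[.5165,-.2898,.0615],97.7))
c=optics.capture("top"); np.savez("top18.npz",**c)
P=cloud(c); z=P[...,2]; w=np.zeros(z.shape,bool); w[185:225,276:306]=1
ct=big((z>.115)&w)[0]; print("sqcap",rect(cast(c,ct[:,0],.123))); ct=big((z>.085)&w)[0]; print("body",rect(cast(c,ct[:,0],.097)))
print("R",lineang(c,.092,"row",range(194,207),295,306,blue),"T",lineang(c,.092,"col",range(285,298),187,197,blue))
a=load("top4.npz")["image"][184:222,274:308];b=c["image"][184:222,274:308]; g=lambda i:cv2.cvtColor(i,cv2.COLOR_RGB2GRAY).astype(np.float32)
print(cv2.phaseCorrelate(g(a),g(b),cv2.createHanningWindow((34,38),cv2.CV_32F)))
crop(c,220,140,460,320,3,"pics/top18.png")
E
```

```text
t: 43.45
eef_pos: [0.515, -0.2903, 0.1908]
eef_rot: [-179.9, -0.1, 97.7]
force: [0.2, 0.2, -0.5]
opening: 0.0854
(array([ 0.02,  0.17, 12.92]), array([-0.0013, -0.001 ,  0.0002]))
sqcap ((589.6672973632812, 0.9615612030029297), (31.115623474121094, 31.702089309692383), 88.54519653320312)
body ((589.8703002929688, 0.32559967041015625), (44.71728515625, 43.77801513671875), 5.025895595550537)
R (6.32, 0.16, (593.9, -22.4), 13) T (5.36, 0.35, (613.7, -3.2), 13)
((0.25981460828235825, 0.32301362692735225), 0.9255911032358806)
```

View pics/top18.png

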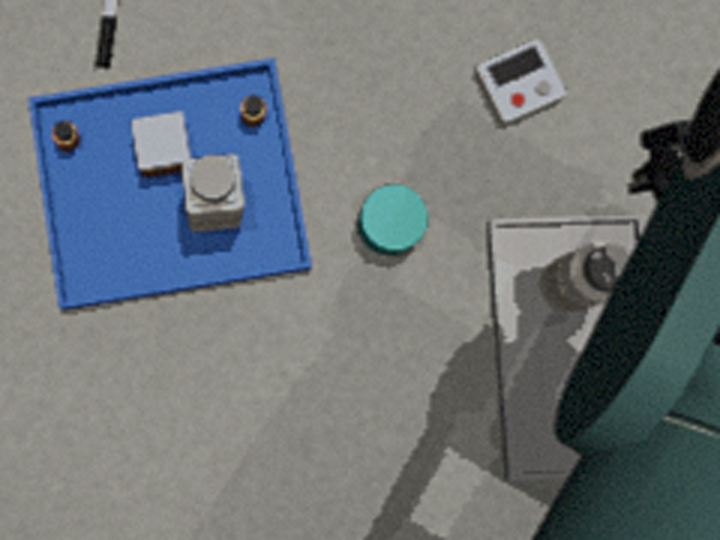

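```bash
python3 -m crank '{"travel":[[0,0.08,1.5],[0,0.08,3.5],[0,0.08,5.5],[0,0.08,7.5],[0,0.08,9.5],[0,0.08,11.2],[0,0.08,12.3],[0,0.08,12.8],[0,0.08,12.9],[0,0.08,12.9]],"angular":[[0,0,0],[0,0,0],[0,0,0],[0,0,0],[0,0,0],[0,0,0],[0,0,0],[0,0,0],[0,0,0],[0,0,0]],"grip":[0,0,0,0,0,0,0,0,0,0]}'
python3 - <<'E'
from edge import *
from plant import bot,optics
print(goal(bot.state(),[.5165,-.2898,.0615],97.7))
E
```

```text
t: 44.5
eef_pos: [0.5168, -0.2895, 0.0635]
eef_rot: [180.0, 0.0, 97.8]
force: [0.6, -0.1, 0.6]
opening: 0.0854
(array([-0.02, -0.04,  0.2 ]), array([0.0006, 0.0005, 0.0017]))
```

```bash
python3 -m crank '{"travel":[[-0.02,-0.04,0.1],[-0.02,-0.04,0.15],[-0.02,-0.04,0.15],[-0.02,-0.04,0.15],[-0.02,-0.04,0.15],[-0.02,-0.04,0.15],[-0.02,-0.04,0.15],[-0.02,-0.04,0.15],[-0.02,-0.04,0.15],[-0.02,-0.04,0.15]],"angular":[[0,0,0],[0,0,0],[0,0,0],[0,0,0],[0,0,0],[0,0,0],[0,0,0],[0,0,0],[0,0,0],[0,0,0]],"grip":[0,0,60,80,100,110,120,130,140,150]}' 40
python3 - <<'E'
from h import *
from plant import bot
st=bot.state(); print(st["opening"],st["eef_pos"]); print(goal(st,[.5823,.0675,.2115],97.7))
E
```

```text
t: 45.5
eef_pos: [0.5164, -0.2897, 0.0617]
eef_rot: [180.0, 0.0, 97.8]
force: [1.3, 1.3, 3.6]
opening: 0.0453
0.04531927215717512 [ 0.51639251 -0.28973654  0.06171455]
(array([ 34.5 ,  11.38, -14.98]), array([0.0006, 0.0003, 0.0016]))
```

```bash
python3 -m crank '{"travel":[[0,0,-1],[0,0,-3],[0,0,-5.5],[0,0,-8],[0,0,-10.5],[0,0,-13],[0,0,-14.5],[1,0.3,-15],[3,1,-15],[6,2,-15],[9.5,3.1,-15],[13,4.3,-15]],"angular":[[0,0,0],[0,0,0],[0,0,0],[0,0,0],[0,0,0],[0,0,0],[0,0,0],[0,0,0],[0,0,0],[0,0,0],[0,0,0],[0,0,0]],"grip":[150,150,150,150,150,150,150,150,150,150,150,150]}'
python3 -m crank '{"travel":[[3.5,1.2,0],[7,2.4,0],[10.5,3.5,0],[14,4.6,0],[17,5.6,0],[19.5,6.5,0],[21,7,0],[21.5,7.1,0],[21.5,7.1,0]],"angular":[[0,0,0],[0,0,0],[0,0,0],[0,0,0],[0,0,0],[0,0,0],[0,0,0],[0,0,0],[0,0,0]],"grip":[150,150,150,150,150,150,150,150,150]}'
python3 - <<'E'
from h import *
from plant import bot
st=bot.state(); print(goal(st,[.5823,.0675,.0645],97.7))
E
```

```text
t: 46.7
eef_pos: [0.5407, -0.1532, 0.2101]
eef_rot: [-179.9, -0.1, 97.8]
force: [0.8, 0.3, -1.3]
opening: 0.0455
t: 47.6
eef_pos: [0.5821, 0.0678, 0.2109]
eef_rot: [-179.9, 0.0, 97.8]
force: [-0.1, -0.4, -1.6]
opening: 0.0453
(array([-0.03,  0.03, 14.64]), array([-0.0009,  0.0001,  0.0023]))
```

```bash
python3 -m crank '{"travel":[[0,0,1.5],[0,0,4],[0,0,6.5],[0,0,9],[0,0,11],[0,0,12.7],[0,0,13.8],[0,0,14.4],[0,0,14.6],[0,0,14.6]],"angular":[[0,0,0],[0,0,0],[0,0,0],[0,0,0],[0,0,0],[0,0,0],[0,0,0],[0,0,0],[0,0,0],[0,0,0]],"grip":[150,150,150,150,150,150,150,150,150,150]}'
python3 - <<'E'
from h import *
from plant import bot
st=bot.state(); print(goal(st,[.5823,.0675,.0625],97.7))
E
```

```text
t: 48.6
eef_pos: [0.5826, 0.0676, 0.0658]
eef_rot: [180.0, 0.0, 97.8]
force: [0.2, 0.2, -0.5]
opening: 0.0456
(array([-0.  , -0.03,  0.33]), array([0.0006, 0.    , 0.0015]))
```

```bash
python3 -m crank '{"travel":[[0,-0.03,0.1],[0,-0.03,0.2],[0,-0.03,0.27],[0,-0.03,0.32],[0,-0.03,0.34],[0,-0.03,0.34]],"angular":[[0,0,0],[0,0,0],[0,0,0],[0,0,0],[0,0,0],[0,0,0]],"grip":[150,150,150,150,150,150]}'
python3 - <<'E'
from edge import *
from plant import bot,optics
c=optics.capture("side"); np.savez("side19.npz",**c); crop(c,190,110,340,290,3,"pics/side19.png")
b=c["image"]
g=lambda i:cv2.cvtColor(i,cv2.COLOR_RGB2GRAY).astype(np.float32)[225:268,235:275]
print(cv2.phaseCorrelate(g(load("side3.npz")["image"]),g(b),cv2.createHanningWindow((40,43),cv2.CV_32F)))
E
```

```text
t: 49.2
eef_pos: [0.5823, 0.0676, 0.0626]
eef_rot: [180.0, 0.0, 97.8]
force: [-1.9, -0.3, 4.6]
opening: 0.0452
((-0.11244454706512386, 0.5516778130580953), 0.8647561756769816)
```

View pics/side19.png

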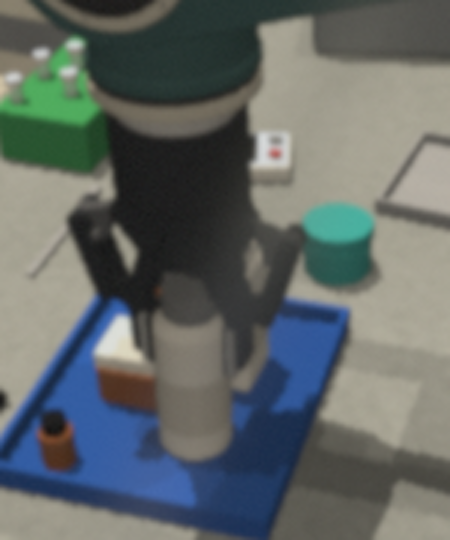

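```bash
python3 -m crank '{"travel":[[0,0,0],[0,0,0],[0,0,0],[0,0,0],[0,0,0],[0,0,0],[0,0,-2],[0,0,-5],[0,0,-8],[0,0,-11],[0,0,-13],[0,0,-13]],"angular":[[0,0,0],[0,0,0],[0,0,0],[0,0,0],[0,0,0],[0,0,0],[0,0,0],[0,0,0],[0,0,0],[0,0,0],[0,0,0],[0,0,0]],"grip":[120,90,60,30,0,0,0,0,0,0,0,0]}'
python3 -m crank '{"travel":[[-1,-0.4,-0.5],[-4,-1.5,-1],[-8,-3,-1],[-12,-5,-1],[-16,-7,-1],[-20,-9,-1],[-24,-11,-1],[-28,-13,-1],[-31,-14.5,-1],[-33,-15,-1],[-33,-15,-1]],"angular":[[0,0,0],[0,0,0],[0,0,0],[0,0,0],[0,0,0],[0,0,0],[0,0,0],[0,0,0],[0,0,0],[0,0,0],[0,0,0]],"grip":[0,0,0,0,0,0,0,0,0,0,0]}'
python3 - <<'E'
from edge import *
from plant import bot,optics
T=optics.capture("top");S=optics.capture("side"); np.savez("topf.npz",**T); np.savez("sidef.npz",**S)
for f in("top0.npz","topf.npz"):
    c=load(f);P=cloud(c); z=P[...,2]
    for n,(x0,x1) in dict(r=(245,276),s=(277,306)).items():
        w=np.zeros(z.shape,bool); w[183:225,x0:x1]=1
        for th,h in((.115,.123),(.085,.097)):
            m=(z>th)&w; v,u=np.nonzero(m); q=cast(c,np.c_[u,v],h)[:,:2]*1000
            print(f,n,th,q.mean(0).round(1),len(u))
    for n,p in(("vl",(241,184.5)),("vr",(304.5,175.2))): print(n,circ(c,p,.041,11,2,9,range(-200,21,10),blue,1)[0])
crop(T,110,140,450,320,2.3,"pics/topf.png");crop(S,150,100,430,420,1.8,"pics/sidef.png")
both=[cv2.resize(load(f)["image"][165:275,200:300,::-1],None,fx=4,fy=4,interpolation=cv2.INTER_CUBIC) for f in("side0.npz","sidef.npz")]
cv2.imwrite("pics/cmp.png",np.hstack(both))
E
```

```text
t: 50.45
eef_pos: [0.583, 0.0676, 0.1953]
eef_rot: [179.7, 0.0, 97.8]
force: [0.8, 0.0, -0.2]
opening: 0.0856
t: 51.55
eef_pos: [0.4767, -0.2821, 0.2007]
eef_rot: [-179.9, -0.0, 97.6]
force: [0.3, 1.3, 1.7]
opening: 0.085
top0.npz r 0.115 [581.8  68.5] 188
top0.npz r 0.085 [581.7  68.4] 327
top0.npz s 0.115 [589.8   0.9] 185
top0.npz s 0.085 [5.896e+02 4.000e-01] 376
vl [646.04 119.57  11.21]
vr [663.57 -34.85  11.07]
topf.npz r 0.115 [581.6  68.1] 190
topf.npz r 0.085 [581.7  68.3] 330
topf.npz s 0.115 [589.9   0.7] 186
topf.npz s 0.085 [5.896e+02 2.000e-01] 373
vl [646.   119.57  11.23]
vr [663.58 -34.81  11.06]
```

View pics/topf.png

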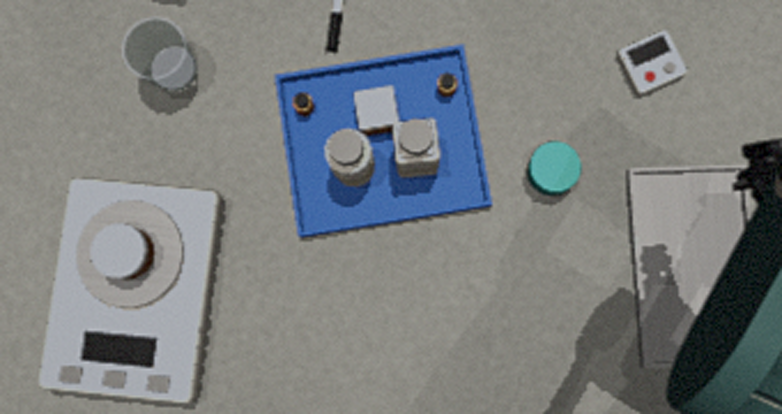

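View pics/sidef.png

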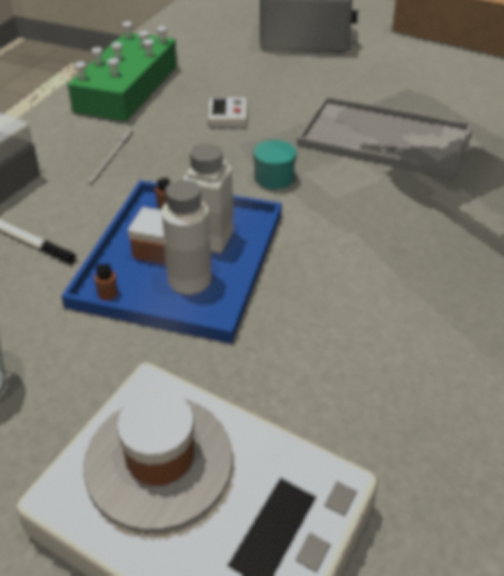

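View pics/cmp.png

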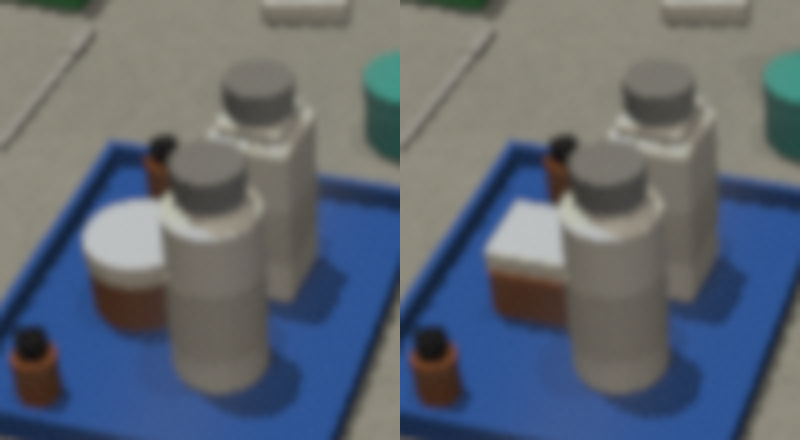

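The bottles and vials are within 0.5 mm of where they started. The jars are placed, and the gripper is clear at z = 0.20 m. Handing in.

```bash
python3 -c "
from plant import job
print(job.hand_in())"
```

```text
the job is handed in; nothing more can be done
None
```

The swap was done in the order asked, and I handed it in at about 52 s. I moved both bottles to the steel tray, the round jar to the pan, the square jar to the round jar's place, then the square bottle and the round bottle back.

**Last checks**
- **Bottles and vials:** in the top view, the bottles are within about 0.5 mm of where they started and the vials within 0.1 mm. Everything is upright.
- **Square jar:** it is about 1 mm from where I measured the round jar. The gripper released it at 8.1°, matching the tray's 8.06°. Two of its edges measured 8.3° and 8.6°. The left edge read 5.6°, which I put down to the jar's side wall blurring into that edge.
- **Round jar:** it is on the pan, about 2 mm off centre by the top view.
- **Gripper:** it is empty and clear of everything.

**Disagreements**
- **Round jar's original spot:** the jar measured about 2 mm from the spot the tray's geometry gives. I placed the square jar between the two, nearer to where the jar stood.
- **Round bottle:** just before release, a side-view check suggested a shift of up to about 1 mm. The final top view did not show it.

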